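Refill the gel-clip chute and close its hopper

ROBOT

A 6-joint arm with a two-finger parallel gripper is mounted at the origin on the work surface. World frame = base frame: x ahead of the robot, y to its left, z up, the work surface at z = 0. Lengths are in m, angles in rad, forces in N, time in s.
With the tool pointing down it reaches from about 0.25 to 0.725 m from the base axis. Payload 9.7 kg.
Tool frame: the origin (TCP) lies between the finger pads; the fingertips stand 17 mm ahead of it and the grasp point (between the pads) lies 2 mm behind it (bot.finger_overhang is the distance from the TCP to the fingertips, in m); x points along the fingers, z is the direction in which the jaws open and shut, and the axes are right-handed (so a half turn about x gives the same grasp; the last joint's range is limited). The gripper opens to 85 mm and grips with 20 to 120 N. Pads are 22 mm wide; open, the fingers measure 114 mm over their backs; the gripper's body (76 mm by 85 mm) begins 54 mm behind the grasp point. The pads swing forward as they close: fully open they stand 13 mm farther back than shut.
Start: joints at [-1.296, 0.087, 0.176, 1.66, 0, 1.571], TCP at [0.149, -0.529, 0.248] pointing down, gripper open.
Joint ranges: [-3.13, 3.13], [-0.85, 1.81], [-1.15, 1.24], [-2.2, 2.28], [-1.44, 1.52], [-3.14, 3.14]. Speed limits (rad/s): [2.22, 2.22, 2.57, 3.14, 3.14, 3.14].

INTERFACE

Orientations are given as a rotation vector (axis times angle).
In Python, from station import bot gives the robot as it stands. The module is installed in compiled form; this text tells all that it offers.
- The arm moves only by the tool drive_tool, never from a script. Its argument "series" is a list of rows, each a list of 5 numbers: the shift along the tool's x, y, z in mm, then the turn about the tool's x in rad, then the finger opening in mm, from 0 to 85.4. A call has 1 to 20 rows; each row shifts and turns the commanded pose from where the row before left it, along the tool's axes as they then stand; what a row does not reach is not made up. A row lasts 1/8 s, in which the tool goes at most 62.5 mm and 10.7 degrees, less where a joint would pass 70% of its speed; a pose out of reach is approached as far as the arm can. A call with a gripper value outside its range is refused whole. The fingers move at their own pace and stop on an object; the grip force is fixed at half the most. Time passes only in rows, so rows that do not move let the fingers close. It gives the time, the measured TCP pose, the force and the opening at its end, in the units of the state.
- bot.observe(): the state, without advancing time (a new reading comes with each control period).
- bot.snapshot(name): name is "scene" or "top" or "wrist"; returns the picture (400x640x3 uint8, red, green, blue); there is no depth.
- bot.camera_model(name): a dict with "intrinsics" (3x3 intrinsics, pixels), "xyz" and "attitude" of the camera in the world. Camera axes: x right, y down, z forward; pixel columns grow to the right and rows downward; lengths in m; the calibration is good to about 2 mm. A picture is of the moment at which its call begins: read the wrist's pose just before it. camera_model takes no time and is no camera call; for the wrist camera it gives the pose at the moment of the call.
- bot.finish_job(): hands the job in, once; it reports no verdict.
The state is a dict: "clock": time; "joint_positions": joint angles; "joint_velocities": joint speeds; "effort": joint torques, N m; "tool_pos": TCP position; "tcp_rot": TCP orientation; "ft_force": force on the tool from outside, world axes, zero at the start; "moment": the same for the moment, N m; "gripper_width": finger opening in m.
Only numpy, scipy, OpenCV 4.12 (cv2) and the standard library are available. Lean on these libraries where they do the work, as an engineer would, in place of code of your own. Each camera call takes 0.05 s, during which the arm holds its last target.

TASK

Take the loose cover off the clip chute's hopper and lay it on the bench. Load every grey gel clip on the bench into the hopper so that it slides down the chute lying on its base, fin up and narrow nose downhill, turning over the clips that lie on their side. Then set the cover back on the hopper rim, seated and level, and leave the other lab things where they stand.

Things in the scene. Friction and masses are not known exactly. Their poses are not given: they have to be found in the camera images.
- hopper_rim (a point): Fixed sloping white chute, metal floor. Its upper end is the hopper, loaded from above: an open box with level rim, outside 106 mm (x) x 60 mm (y), walls 6 mm, inside 94 x 48 mm, open downhill under the rim into the channel. This point: centre of the rim's top, 195 mm above the bench; axes level: x downhill, y across, z up. The channel is 48 mm wide, its side walls 28 mm high, lower than the rim.
- chute_floor (a point): On the chute's metal floor at the hopper's centre, 35.5 mm below hopper_rim; same level axes. The floor slopes down towards +x at 0.42 rad (24 deg): 13 mm below the rim at the uphill wall. It is slippery: a clip let go there slides down by itself to the stop or the last clip. The end stop is 0.31 m horizontally downhill of here; the channel below the hopper holds all the clips.
- cover_grip (a point): White loose hopper cover, 150 g: plate 128 (x) x 82 (y) x 5 mm, under it an 11 mm deep skirt, 114 x 68 mm inside, that goes round the hopper rim (4 mm slack a side, either way round); on top a bar grip 50 (x) x 14 (y) x 28 mm tall. This point: the bar's centre, 14 mm below its top, 19 mm above the plate's underside, which seats on the rim. Lying on the bench on its skirt this point is 30 mm up.
- clip1_mid (a point): Grey plastic clip, 60 g, may be absent. Base 10 mm thick, 66 mm long: heel part 44 x 40 mm wide, then nose 22 x 20 mm wide. Crosswise fin (the grip) on the base: 12 mm thick (x), 40 wide (y), 28 tall. Point: at the fin, 19 mm above the base's underside; x to the nose (tip at +39 mm, heel at -27), y across, z base to fin top. Starts flat, fin up.
- clip2_mid (a point): A clip just like clip1, same point and axes; may be absent. Starts lying flat, fin up.
- clip3_mid (a point): A clip just like clip1, same point and axes; may be absent. Starts lying flat, fin up.
- clip4_mid (a point): A clip just like clip1, same point and axes; may be absent. Starts on its side: z axis and fin level, base upright, the fin's 40 mm width upright, the point 20 mm above the bench. Let go with its lower base edge on the bench and its base 45 deg or less from flat, it falls onto its base.
- clip5_mid (a point): A clip just like clip1, same point and axes; may be absent. Starts on its side: z axis and fin level, base upright, the fin's 40 mm width upright, the point 20 mm above the bench. Let go with its lower base edge on the bench and its base 45 deg or less from flat, it falls onto its base.
- tipbox_mid (a point): Bystander: closed pipette-tip box, 85 x 120 x 45 mm high. The point is its centre.
- dishes_mid (a point): Bystander: stack of two clear dishes, 90 mm across, 32 mm high. The point is its centre.
- vial_mid (a point): Bystander: small amber jar, 44 mm across, 45 mm high. The point is its centre.
- timer_mid (a point): Bystander: small white timer, 45 x 55 x 26 mm high. The point is its centre.
Mind the look-alikes: they are no part of the job. Leave any red look-alike of the part that bears cover_grip alone.

How it is judged:
On the way, in this order (a step that is already met when the one before it is completed fails the run):
1. the cover is off the hopper and lies on the bench (height (world z) of cover_grip below 0.06 m and horizontal distance between cover_grip and hopper_rim above 0.1 m), for 0.2 s.
2. every clip is in the chute, on its base, fin up and nose downhill (x of clip1_mid in the frame of hopper_rim between 0 and 0.312 m and y of clip1_mid in the frame of hopper_rim between -0.02 and 0.02 m and angle between clip1_mid's own z axis and vertical between 0.3 and 0.54 rad and x of hopper_rim in the frame of clip1_mid below 0 m and height (world z) of each of clip1_mid, clip2_mid, clip3_mid, clip4_mid, clip5_mid above 0.03 m and x of clip2_mid in the frame of hopper_rim between 0 and 0.312 m and y of clip2_mid in the frame of hopper_rim between -0.02 and 0.02 m and angle between clip2_mid's own z axis and vertical between 0.3 and 0.54 rad and x of hopper_rim in the frame of clip2_mid below 0 m and x of clip3_mid in the frame of hopper_rim between 0 and 0.312 m and y of clip3_mid in the frame of hopper_rim between -0.02 and 0.02 m and angle between clip3_mid's own z axis and vertical between 0.3 and 0.54 rad and x of hopper_rim in the frame of clip3_mid below 0 m and x of clip4_mid in the frame of hopper_rim between 0 and 0.312 m and y of clip4_mid in the frame of hopper_rim between -0.02 and 0.02 m and angle between clip4_mid's own z axis and vertical between 0.3 and 0.54 rad and x of hopper_rim in the frame of clip4_mid below 0 m and x of clip5_mid in the frame of hopper_rim between 0 and 0.312 m and y of clip5_mid in the frame of hopper_rim between -0.02 and 0.02 m and angle between clip5_mid's own z axis and vertical between 0.3 and 0.54 rad and x of hopper_rim in the frame of clip5_mid below 0 m), for 0.2 s.
At the end, for the whole second after the job is handed in: Every clip present lies in the chute downhill of the hopper's centre, on its base (its z axis within 0.12 rad of the chute floor's normal), nose downhill; the cover sits on the hopper rim, within 10 mm of its centre, its underside within 4 mm of the rim's height, level within 0.04 rad (all of step 2 and x of cover_grip in the frame of hopper_rim between -0.01 and 0.01 m and y of cover_grip in the frame of hopper_rim between -0.01 and 0.01 m and z of cover_grip in the frame of hopper_rim between 0.015 and 0.022 m and angle between cover_grip's own z axis and vertical below 0.04 rad); the robot touches nothing.
It fails at once if another lab thing is pushed more than 40 mm (distance of any of tipbox_mid, dishes_mid, vial_mid, timer_mid from where it was at the start of the episode above 0.04 m).
It fails at once if another lab thing is knocked over (angle between any of tipbox_mid, dishes_mid, vial_mid, timer_mid's own z axis and vertical above 0.5 rad).
Of clip1, clip2, clip3, clip4, clip5 only 3 to 4 are there at a start; the rules pass over those that are not, and their reading is None.
At some moment in a run one of cover, clip1, clip2, clip3, clip4, clip5 may be knocked a few centimetres aside while the robot is not near it.
It also fails if it takes over 210 s, if anything falls off the work surface, if the arm or the gripper's body presses on something with over 40 N, if the wrist force passes 120 N, or if a joint passes its speed limit or range.

## Working session

There is one attempt and no reset: what is moved stays moved. The work goes in short steps, Python scripts to look and compute and a tool call to move; the robot and the scene stay as the last step left them, time stands still between calls to the robot, and variables do not carry over. Pictures are saved under pics/ and viewed, and the job is handed in when it is done.

Besides the shell and the picture viewer there is one more tool, called after ">>>" by a JSON object that holds its "fn" and its "kwargs", one argument or row to a line. drive_tool: Moves the arm, as the interface text tells. Its arguments: {"type":"object","properties":{"series":{"type":"array"}},"required":["series"]}

```bash
mkdir -p pics; ls
python3 - <<'E'
from station import bot
import cv2,numpy as np
s=bot.observe();print(s['clock'],s['tool_pos'],s['tcp_rot'],s['gripper_width'],bot.finger_overhang)
for n in("scene","top","wrist"):
    c=bot.camera_model(n);print(n,c)
    cv2.imwrite(f"pics/{n}0.png",bot.snapshot(n)[:,:,::-1])
E
```

```text
pics
0.0 [ 0.14919322 -0.52917138  0.24757336] [ 1.00524442  1.32783135 -1.0038754 ] 0.08542667189145282 0.017
scene {'intrinsics': array([[440.88702218,   0.        , 315.97253044],
       [  0.        , 440.88702218, 195.69458062],
       [  0.        ,   0.        ,   1.        ]]), 'xyz': array([ 1.03005291, -0.42354531,  0.96262912]), 'attitude': array([-2.27469726, -1.07652731,  0.35727671])}
top {'intrinsics': array([[514.65245179,   0.        , 320.36966374],
       [  0.        , 514.65245179, 200.81361859],
       [  0.        ,   0.        ,   1.        ]]), 'xyz': array([ 0.29695616, -0.01403867,  1.42310122]), 'attitude': array([-2.05940698,  2.17043611, -0.21567709])}
wrist {'intrinsics': array([[327.16666738,   0.        , 317.80718118],
       [  0.        , 327.16666738, 198.55732777],
       [  0.        ,   0.        ,   1.        ]]), 'xyz': array([ 0.21563962, -0.50984191,  0.37253515]), 'attitude': array([ 2.32170629, -1.75491767, -0.24758833])}
```

View pics/scene0.png

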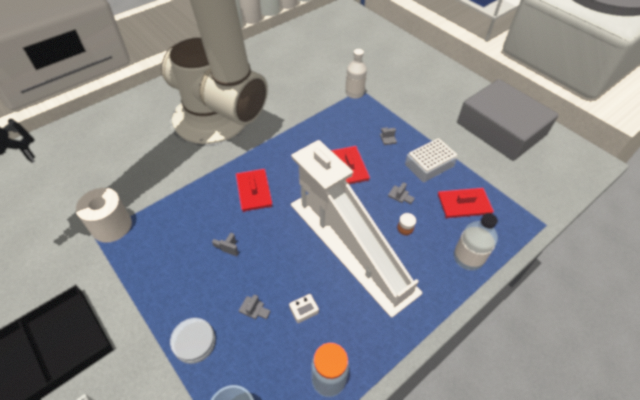

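View pics/top0.png

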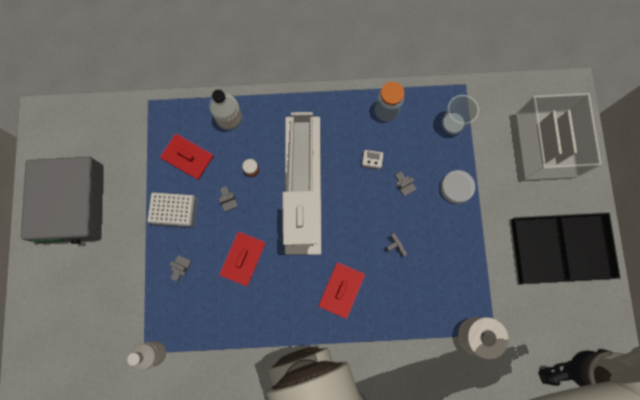

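View pics/wrist0.png

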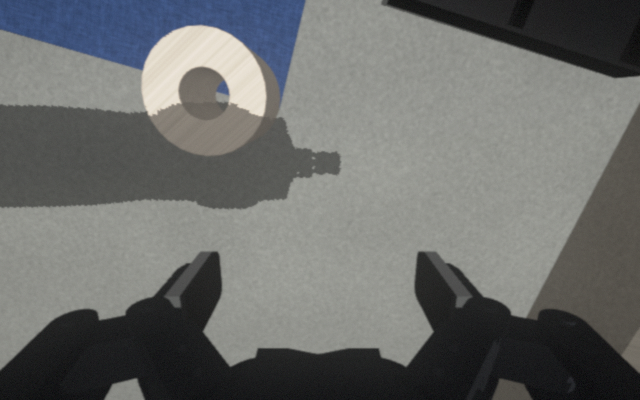

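Likely mix-ups: the cover is the white plate on the hopper at top (301,217). The red plates at (188,155), (242,259) and (342,290) are decoys. The grey clips are at (179,267), (228,198), (404,183) and (397,244). Next I'll do a close crop and take positions.

```bash
cat > h.py <<'E'
from station import bot
import cv2,numpy as np
from scipy.spatial.transform import Rotation as R
def snap(n,f=None):
    cam=bot.camera_model(n); im=bot.snapshot(n)[:,:,::-1].copy()
    if f: cv2.imwrite('pics/'+f+'.png',im)
    return im,cam
def ray(cam,u,v,z):
    d=R.from_rotvec(cam['attitude']).as_matrix()@np.linalg.solve(cam['intrinsics'],[u,v,1.])
    o=cam['xyz']; return o+d*(z-o[2])/d[2]
def proj(cam,p):
    q=cam['intrinsics']@(R.from_rotvec(cam['attitude']).as_matrix().T@(np.array(p)-cam['xyz'])); return q[:2]/q[2]
def st():
    s=bot.observe(); M=R.from_rotvec(s['tcp_rot']).as_matrix(); z=M[:,2]
    print('t %.2f'%s['clock'],'tcp',np.round(s['tool_pos'],4),'jaw yaw deg %.1f'%np.degrees(np.arctan2(z[1],z[0])),'xdir',np.round(M[:,0],3),'w %.1f'%(s['gripper_width']*1e3),'F',np.round(s['ft_force'],1),'q1 %.2f q6 %.2f'%(s['joint_positions'][0],s['joint_positions'][5]))
    return s,M
def plan(p,yaw):
    """p tcp target, yaw deg of jaw axis (mod 180)"""
    s,M=st(); z=M[:,2]; cur=np.arctan2(z[1],z[0]); q=s['joint_positions']
    for k in (0,1):
        d=(np.radians(yaw)+k*np.pi-cur+np.pi)%(2*np.pi)-np.pi
        M2=R.from_rotvec([0,0,d]).as_matrix()@M
        sh=M2.T@(np.array(p)-s['tool_pos'])*1e3
        dq1=np.arctan2(p[1],p[0])-q[0]
        print(' turn %.3f then shift'%(-d),np.round(sh,1),'q6~ %.2f or %.2f'%(q[5]-d+dq1,q[5]-d-dq1))
E
python3 - <<'E'
from h import *
im,cam=snap('top')
crop=im[130:300,140:470]; cv2.imwrite('pics/topc.png',cv2.resize(crop,None,fx=2.4,fy=2.4,interpolation=cv2.INTER_CUBIC))
for n,u,v,z in [('cover',301,217,.214),('c1',179,267,.019),('c2',228,198,.019),('c3',404,183,.019),('c4',397,244,.019)]:
    print(n,np.round(ray(cam,u,v,z),3))
sc,_=snap('scene'); cv2.imwrite('pics/scc.png',cv2.resize(sc[110:320,200:480],None,fx=2.8,fy=2.8,interpolation=cv2.INTER_CUBIC))
E
```

```text
cover [0.508 0.026 0.214]
c1 [0.421 0.37  0.019]
c2 [0.606 0.234 0.019]
c3 [ 0.623 -0.26   0.019]
c4 [ 0.453 -0.226  0.019]
```

View pics/topc.png

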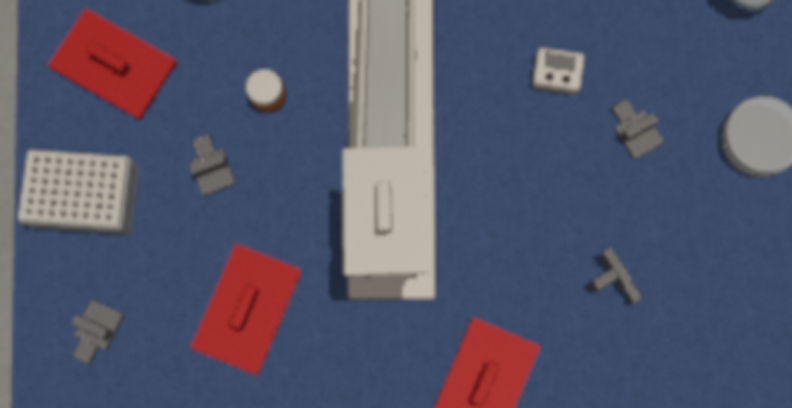

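View pics/scc.png

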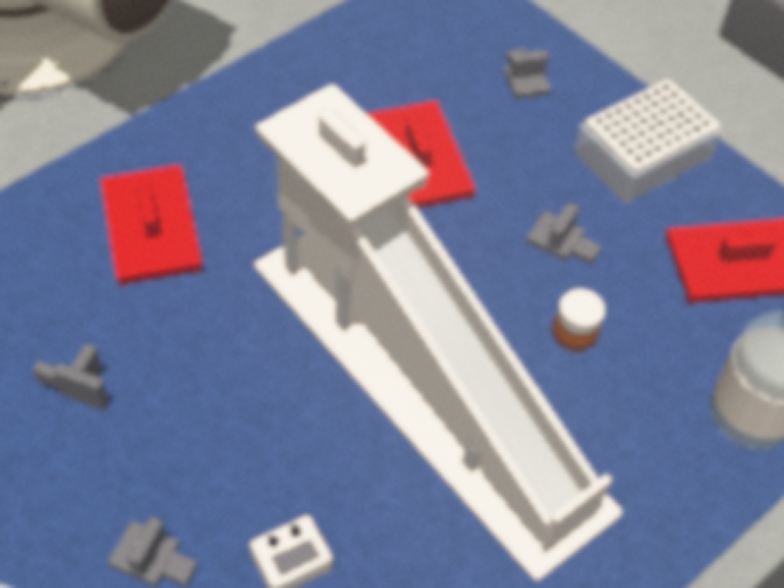

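Run:
```python
from h import *
im,cam=snap('top')
# chute yaw: right side wall/plate edges and cover edges: white contour
hsv=cv2.cvtColor(im,cv2.COLOR_BGR2HSV)
m=((hsv[:,:,2]>165)&(hsv[:,:,1]<60)).astype(np.uint8)*255
m[:192]=0;m[246:]=0;m[:,:280]=0;m[:,325:]=0
c=max(cv2.findContours(m,0,2)[0],key=cv2.contourArea);r=cv2.minAreaRect(c);print(r)
b=cv2.boxPoints(r);P=np.array([ray(cam,*q,.2) for q in b]);print(P.round(3),P.mean(0))
plan([.508,.026,.36],90)
```

```text
((302.0, 218.5), (53.0, 36.0), 90.0)
[[ 0.574  0.065  0.2  ]
 [ 0.569 -0.022  0.2  ]
 [ 0.44  -0.016  0.2  ]
 [ 0.444  0.07   0.2  ]] [0.50687576 0.02432711 0.2       ]
t 0.30 tcp [ 0.1492 -0.5293  0.2481] jaw yaw deg -74.3 xdir [-0.  0. -1.] w 85.3 F [ 0.1 -0.6  0.1] q1 -1.30 q6 1.57
 turn -2.867 then shift [-112.2 -358.8  555.2] q6~ 0.05 or -2.64
 turn 0.275 then shift [-111.7  358.8 -555.3] q6~ 3.19 or 0.50
```

>>> {"fn": "drive_tool", "kwargs": {
  "series": [
    [-30,0,0,-0.18,85],
    [-30,0,0,-0.18,85],
    [-30,0,0,-0.18,85],
    [-22,0,0,-0.18,85],
    [0,0,0,-0.18,85],
    [0,0,0,-0.18,85],
    [0,0,0,-0.18,85],
    [0,0,0,-0.18,85],
    [0,0,0,-0.18,85],
    [0,0,0,-0.18,85],
    [0,0,0,-0.18,85],
    [0,0,0,-0.18,85],
    [0,0,0,-0.18,85],
    [0,0,0,-0.18,85],
    [0,0,0,-0.18,85],
    [0,0,0,-0.167,85]
  ]
}}

```text
clock: 2.3
tool_pos: [0.1492, -0.5294, 0.3602]
tcp_rot: [-1.213, 1.206, 1.214]
ft_force: [-0.1, 0.8, 0.1]
gripper_width: 0.0849
```

>>> {"fn": "drive_tool", "kwargs": {
  "series": [
    [0,-30,46,0,85],
    [0,-30,46,0,85],
    [0,-30,46,0,85],
    [0,-30,46,0,85],
    [0,-30,46,0,85],
    [0,-30,46,0,85],
    [0,-30,46,0,85],
    [0,-30,46,0,85],
    [0,-30,46,0,85],
    [0,-30,46,0,85],
    [0,-30,46,0,85],
    [0,-29,49,0,85],
    [0,0,0,0,85]
  ]
}}

```text
clock: 3.92
tool_pos: [0.5094, 0.0286, 0.3589]
tcp_rot: [-1.211, 1.208, 1.214]
ft_force: [-0.5, -0.6, -0.2]
gripper_width: 0.0849
```

Run:
```python
from h import *
st()
im,cam=snap('wrist','w1');print(cam['xyz'])
snap('top','t1')
plan([.508,.026,.36],90)
```

```text
t 3.92 tcp [0.5094 0.0286 0.3589] jaw yaw deg 90.3 xdir [-0.002  0.    -1.   ] w 84.9 F [-0.5 -0.6 -0.2] q1 0.06 q6 0.05
[0.43944368 0.02887406 0.48389736]
t 4.03 tcp [0.5081 0.026  0.36  ] jaw yaw deg 90.1 xdir [-0.001 -0.    -1.   ] w 85.0 F [0.8 0.2 0.5] q1 0.05 q6 0.05
 turn 0.002 then shift [ 0.   0.1 -0. ] q6~ 0.05 or 0.05
 turn -3.140 then shift [ 0.  -0.1  0. ] q6~ -3.09 or -3.09
```

View pics/w1.png

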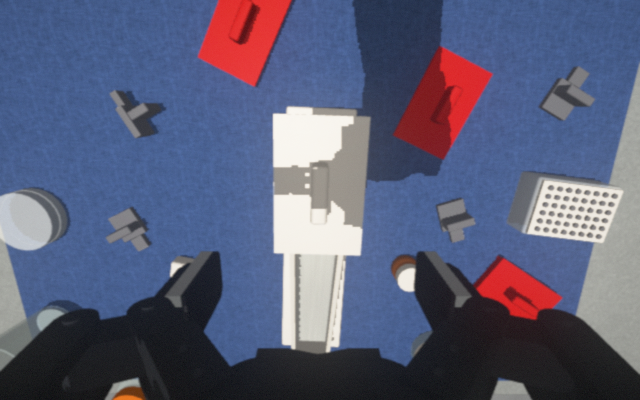

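Run:
```python
from h import *
im,cam=snap('wrist','w2')
cv2.imwrite('pics/w2c.png',cv2.resize(im[90:270,240:400],None,fx=3.3,fy=3.3,interpolation=cv2.INTER_CUBIC))
hsv=cv2.cvtColor(im,cv2.COLOR_BGR2HSV)
m=((hsv[:,:,1]<80)).astype(np.uint8)*255
m[:105]=0;m[251:]=0;m[:,:262]=0;m[:,385:]=0
m=cv2.morphologyEx(m,cv2.MORPH_OPEN,np.ones((7,7)))
cv2.imwrite('pics/m2.png',m)
for (a,b,z) in [((275,120),(275,250),.2),((369,125),(361,250),.2)]:
    p,q=ray(cam,*a,z),ray(cam,*b,z);print(p,q,np.degrees(np.arctan2(*(q-p)[[1,0]])))
```

```text
[ 0.4498489  -0.00967998  0.2       ] [ 0.56975581 -0.01361686  0.2       ] -1.8805011342524967
[0.45375719 0.07017878 0.2       ] [0.56951881 0.06788359 0.2       ] -1.1358452141458353
```

View pics/w2c.png

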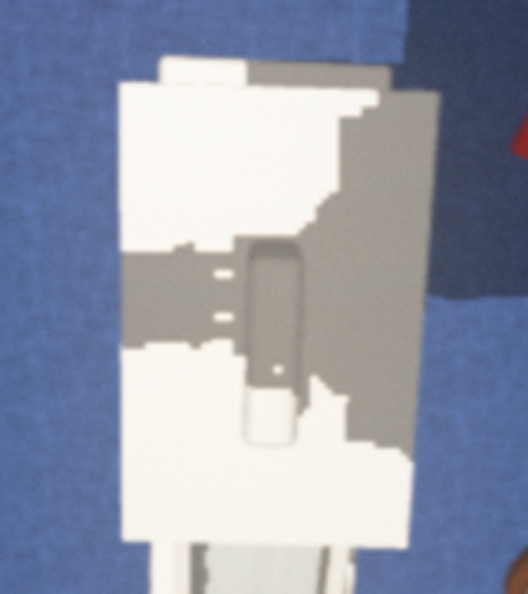

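Run:
```python
from h import *
cam=bot.camera_model('wrist')
f=lambda u,v,z:ray(cam,u/3.3+240-.35,v/3.3+90-.35,z)
P=np.array([f(119,82,.2),f(440,93,.2),f(408,548,.2),f(122,541,.2)])
print(P.round(4),P.mean(0).round(4))
for a,b in((0,3),(1,2),(0,1),(3,2)):
    d=P[b]-P[a];print(np.linalg.norm(d).round(4),np.degrees(np.arctan2(d[1],d[0])))
B=np.array([f(248,243,.228),f(302,243,.228),f(297,447,.228),f(245,445,.228)]);print(B.round(4),B.mean(0).round(4))
```

```text
[[ 0.4451 -0.0096  0.2   ]
 [ 0.4478  0.0727  0.2   ]
 [ 0.5756  0.0696  0.2   ]
 [ 0.5735 -0.013   0.2   ]] [0.5105 0.0299 0.2   ]
0.1284 -1.539943591306014
0.1278 -1.408702100090329
0.0823 88.18836872151117
0.0826 88.55848369122991
[[0.4819 0.0237 0.228 ]
 [0.4818 0.0366 0.228 ]
 [0.534  0.036  0.228 ]
 [0.5335 0.0229 0.228 ]] [0.5078 0.0298 0.228 ]
```

Run:
```python
from h import *
plan([.510,.0299,.222],88.5)
```

```text
t 4.08 tcp [0.5078 0.0254 0.3604] jaw yaw deg 90.0 xdir [-0. -0. -1.] w 84.9 F [-0.  -0.7  0.4] q1 0.05 q6 0.05
 turn 0.026 then shift [138.4  -2.1   4.6] q6~ 0.08 or 0.07
 turn -3.115 then shift [138.4   2.   -4.6] q6~ -3.06 or -3.07
```

>>> {"fn": "drive_tool", "kwargs": {
  "series": [
    [0,-2,4.6,0.026,60],
    [40,0,0,0,60],
    [40,0,0,0,60],
    [30,0,0,0,60],
    [18,0,0,0,60],
    [10,0,0,0,60],
    [0,0,0,0,60],
    [0,0,0,0,0],
    [0,0,0,0,0],
    [0,0,0,0,0],
    [0,0,0,0,0]
  ]
}}

```text
clock: 5.45
tool_pos: [0.5104, 0.0304, 0.2231]
tcp_rot: [-1.191, 1.22, 1.189]
ft_force: [-0.4, 0.7, 5.2]
gripper_width: 0.0127
```

>>> {"fn": "drive_tool", "kwargs": {
  "series": [
    [0,0,0,0,0],
    [-15,0,0,0,0],
    [-30,0,0,0,0],
    [-40,0,0,0,0],
    [-15,0,0,0,0],
    [0,0,0,0,0]
  ]
}}

```text
clock: 6.2
tool_pos: [0.5105, 0.0303, 0.3237]
tcp_rot: [-1.191, 1.22, 1.189]
ft_force: [0.2, 0.3, -2.3]
gripper_width: 0.0126
```

Run:
```python
from h import *
im,cam=snap('wrist','w3')
snap('scene','s3')
plan([.535,-.12,.325],90)
```

```text
t 6.30 tcp [0.5101 0.0303 0.3217] jaw yaw deg 88.5 xdir [-0.001 -0.    -1.   ] w 12.8 F [ 0.5  0.4 -2.6] q1 0.06 q6 0.09
 turn -0.026 then shift [  -3.3  -24.9 -150.3] q6~ -0.22 or 0.34
 turn 3.116 then shift [ -3.3  24.9 150.3] q6~ 2.92 or 3.48
```

View pics/s3.png

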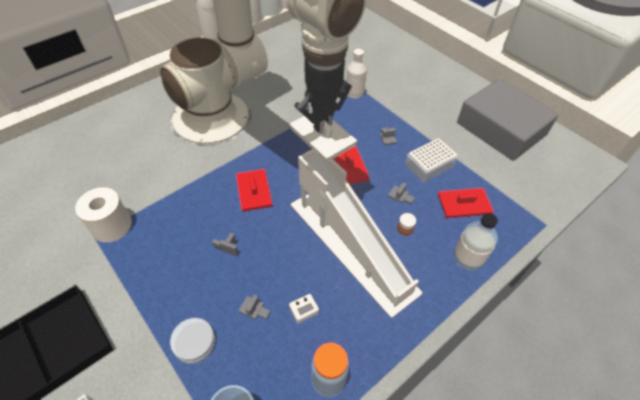

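>>> {"fn": "drive_tool", "kwargs": {
  "series": [
    [0,-5,-30,0,0],
    [0,-5,-40,0,0],
    [0,-5,-40,0,0],
    [0,-5,-30,0,0],
    [0,-1,-10,0,0],
    [50,0,0,0,0],
    [60,0,0,0,0],
    [60,0,0,0,0],
    [50,0,0,0,0],
    [30,0,0,0,0],
    [20,0,0,0,0],
    [8,0,0,0,0],
    [2,0,0,0,0],
    [0,0,0,0,0],
    [0,0,0,0,0]
  ]
}}

```text
clock: 8.18
tool_pos: [0.5277, -0.1202, 0.0431]
tcp_rot: [-1.191, 1.221, 1.189]
ft_force: [-0.4, -1.0, -1.8]
gripper_width: 0.0126
```

Run:
```python
from h import *
st()
```

```text
t 8.18 tcp [ 0.5277 -0.1202  0.0431] jaw yaw deg 88.5 xdir [ 0.001 -0.    -1.   ] w 12.6 F [-0.4 -1.  -1.8] q1 -0.22 q6 -0.20
```

>>> {"fn": "drive_tool", "kwargs": {
  "series": [
    [3,0,0,0,0],
    [1,0,0,0,0],
    [0,0,0,0,0],
    [0,0,0,0,40],
    [0,0,0,0,40],
    [0,0,0,0,40],
    [-20,0,0,0,40],
    [-50,0,0,0,50],
    [-60,0,0,0,60],
    [-60,0,0,0,85],
    [-60,0,0,0,85],
    [-50,0,0,0,85],
    [-30,10,40,0,85],
    [0,10,40,0,85],
    [0,0,40,0,85],
    [0,0,30,0,85],
    [0,0,0,0,85],
    [0,0,0,0,85]
  ]
}}

```text
clock: 10.42
tool_pos: [0.5112, 0.03, 0.3682]
tcp_rot: [-1.19, 1.221, 1.19]
ft_force: [0.2, -0.0, -0.6]
gripper_width: 0.085
```

Run:
```python
from h import *
st()
im,cam=snap('wrist','w4');print(cam)
cv2.imwrite('pics/w4c.png',cv2.resize(im[80:270,240:400],None,fx=3.1,fy=3.1,interpolation=cv2.INTER_CUBIC))
```

```text
t 10.43 tcp [0.5112 0.03   0.3682] jaw yaw deg 88.5 xdir [-0. -0. -1.] w 85.0 F [ 0.2 -0.  -0.6] q1 0.06 q6 0.08
{'intrinsics': array([[327.16666738,   0.        , 317.80718118],
       [  0.        , 327.16666738, 198.55732777],
       [  0.        ,   0.        ,   1.        ]]), 'xyz': array([0.44100634, 0.03234831, 0.49312134]), 'attitude': array([2.09638816, 2.04610204, 0.28579305])}
```

View pics/w4.png

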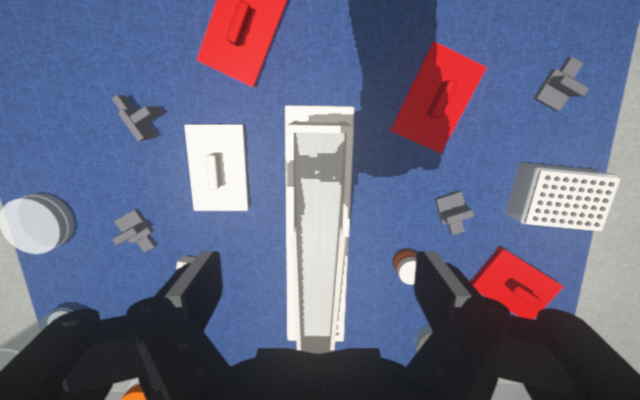

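View pics/w4c.png

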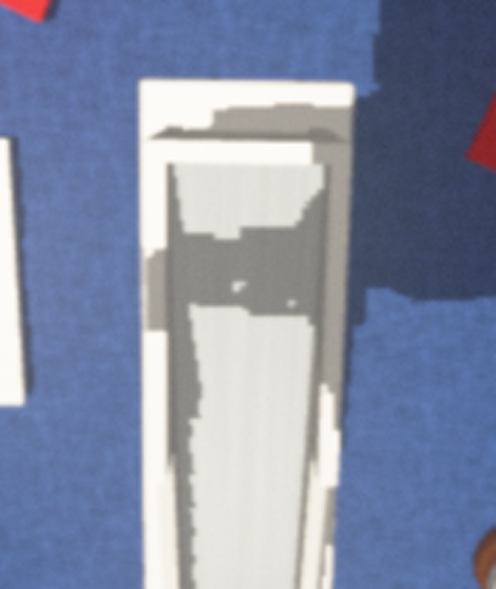

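Run:
```python
from h import *
cam=bot.camera_model('wrist')
f=lambda u,v,z=.195:ray(cam,u/3.1+240-.35,v/3.1+80-.35,z).round(4)
for n,q in dict(uoL=(146,141),uoR=(352,140),uiL=(170,163),uiR=(328,163),dL=(168,455),dR=(318,458),doL=(142,455),doR=(340,458)).items(): print(n,f(*q))
im,c=snap('scene'); cv2.imwrite('pics/s4c.png',cv2.resize(im[135:225,270:390],None,fx=6,fy=6,interpolation=cv2.INTER_CUBIC))
```

```text
uoL [0.4573 0.004  0.195 ]
uoR [0.4585 0.0632 0.195 ]
uiL [0.4636 0.0106 0.195 ]
uiR [0.4648 0.0563 0.195 ]
dL [0.5535 0.006  0.195 ]
dR [0.5557 0.053  0.195 ]
doL [ 0.5533 -0.0021  0.195 ]
doR [0.5558 0.0599 0.195 ]
```

View pics/s4c.png

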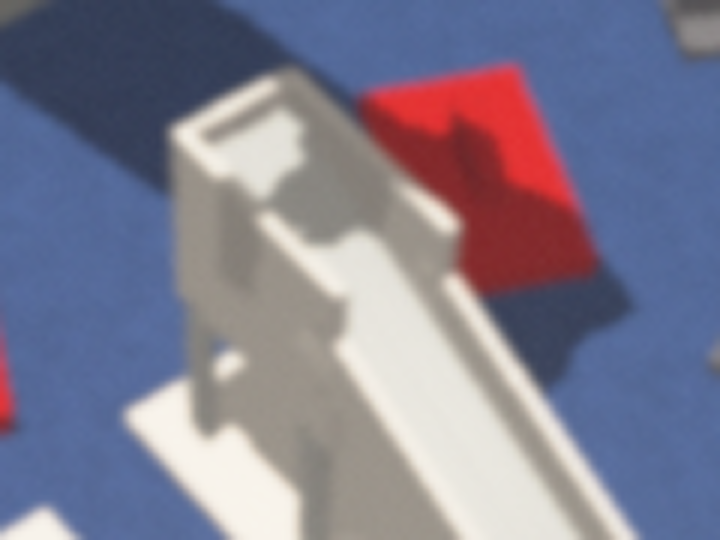

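Run:
```python
from h import *
im,cam=snap('wrist','w5')
for q in ((286,107),(353,107),(288,340)): print(ray(cam,*q,.004).round(4))
a=cv2.resize(im[60:150,100:170],None,fx=5,fy=5,interpolation=cv2.INTER_CUBIC)
b=cv2.resize(im[190:280,100:170],None,fx=5,fy=5,interpolation=cv2.INTER_CUBIC)
c=cv2.resize(im[170:260,420:490],None,fx=5,fy=5,interpolation=cv2.INTER_CUBIC)
d=cv2.resize(im[40:130,525:595],None,fx=5,fy=5,interpolation=cv2.INTER_CUBIC)
cv2.imwrite('pics/clips.png',cv2.resize(np.vstack([np.hstack([a,b]),np.hstack([c,d])]),None,fx=.66,fy=.66))
```

```text
[ 0.4422 -0.0138  0.004 ]
[0.4446 0.0826 0.004 ]
[ 0.8397 -0.031   0.004 ]
```

View pics/clips.png

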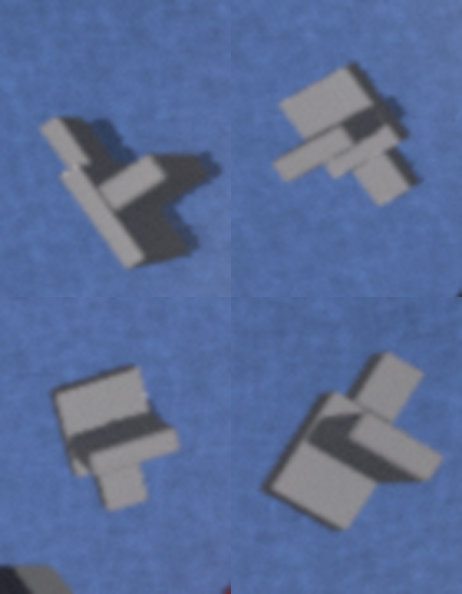

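Run:
```python
from h import *
cam=bot.camera_model('wrist')
O=dict(A=(0,0,100,60),B=(231,0,100,190),C=(0,297,420,170),D=(231,297,525,40))
def f(k,u,v,z):
    a,b,c,d=O[k]; return ray(cam,c+(u-a)/3.3,d+(v-b)/3.3,z)
for k,fin,heel,nose in [('D',[(350,437),(363,418),(443,460),(428,480)],(306,507),(405,363)),('C',[(92,452),(175,430),(180,448),(97,473)],(95,378),(128,503)),('B',[(273,162),(342,125),(353,143),(287,182)],(315,84),(395,194))]:
    F=np.array([f(k,*q,.038) for q in fin]); h=f(k,*heel,.01);n=f(k,*nose,.01);d=n-h
    w=F[1]-F[0] 
    print(k,'fin',F.mean(0).round(4),'len',np.linalg.norm(d).round(4),'nose yaw',np.degrees(np.arctan2(d[1],d[0])).round(1),'fin sides',[np.degrees(np.arctan2(*(F[(i+1)%4]-F[i])[[1,0]])).round() for i in range(4)],'mid via base',(h+d/np.linalg.norm(d)*.027).round(4))
k='A'
a=f(k,62,175,.04);b=f(k,130,267,.04);c=f(k,145,260,.04);e=f(k,80,165,.04);t=f(k,162,170,.04);t2=f(k,150,155,.04)
print('A',a,b,c,e,'tip',t,t2)
d=a-b;print('len',np.linalg.norm(d),'nose yaw',np.degrees(np.arctan2(d[1],d[0])))
```

```text
D fin [0.4253 0.3715 0.038 ] len 0.0648 nose yaw 150.9 fin sides [np.float64(151.0), np.float64(64.0), np.float64(-31.0), np.float64(-117.0)] mid via base [0.4235 0.3712 0.01  ]
C fin [0.6037 0.2386 0.038 ] len 0.0661 nose yaw 18.6 fin sides [np.float64(105.0), np.float64(20.0), np.float64(-73.0), np.float64(-163.0)] mid via base [0.603  0.2376 0.01  ]
B fin [ 0.6221 -0.2611  0.038 ] len 0.0639 nose yaw 26.4 fin sides [np.float64(116.0), np.float64(21.0), np.float64(-61.0), np.float64(-156.0)] mid via base [ 0.6225 -0.2599  0.01  ]
A [ 0.4440882 -0.2349007  0.04     ] [ 0.48163871 -0.21377157  0.04      ] [ 0.47893576 -0.20704875  0.04      ] [ 0.44037295 -0.22685709  0.04      ] tip [ 0.44317666 -0.19397554  0.04      ] [ 0.43721574 -0.19784519  0.04      ]
len 0.043086901960219595 nose yaw -150.6341753471441
```

Run:
```python
from h import *
plan([.6035,.2385,.16],18.9)
```

```text
t 10.57 tcp [0.5111 0.0295 0.3683] jaw yaw deg 88.5 xdir [-0. -0. -1.] w 85.1 F [0.7 0.1 0. ] q1 0.06 q6 0.08
 turn 1.214 then shift [208.3 167.8 155.1] q6~ 1.62 or 0.98
 turn -1.928 then shift [ 208.3 -167.9 -155.1] q6~ -1.52 or -2.16
```

>>> {"fn": "drive_tool", "kwargs": {
  "series": [
    [0,0,0,0.175,60],
    [0,0,0,0.175,60],
    [0,0,0,0.175,60],
    [0,0,0,0.175,60],
    [0,0,0,0.175,60],
    [0,0,0,0.175,60],
    [0,0,0,0.164,60],
    [0,33,31,0,60],
    [0,33,31,0,60],
    [0,33,31,0,60],
    [30,33,31,0,60],
    [40,35.8,31.1,0,60],
    [50,0,0,0,60],
    [50,0,0,0,60],
    [38,0,0,0,60],
    [0,0,0,0,60],
    [0,0,0,0,60]
  ]
}}

```text
clock: 12.7
tool_pos: [0.604, 0.2391, 0.1623]
tcp_rot: [-0.259, 1.553, 0.259]
ft_force: [-1.1, -0.1, 0.6]
gripper_width: 0.0601
```

Run:
```python
from h import *
st()
im,cam=snap('wrist','w6')
print(proj(cam,[.6035,.2385,.038]),proj(cam,[.6035,.2385,.01]))
cv2.imwrite('pics/w6c.png',cv2.resize(im[60:260,220:420],None,fx=3,fy=3,interpolation=cv2.INTER_CUBIC))
```

```text
t 12.70 tcp [0.604  0.2391 0.1623] jaw yaw deg 18.9 xdir [ 0.002  0.001 -1.   ] w 60.1 F [-1.1 -0.1  0.6] q1 0.38 q6 1.62
[317.07157177 198.25947287] [317.08332559 189.51166405]
```

View pics/w6c.png

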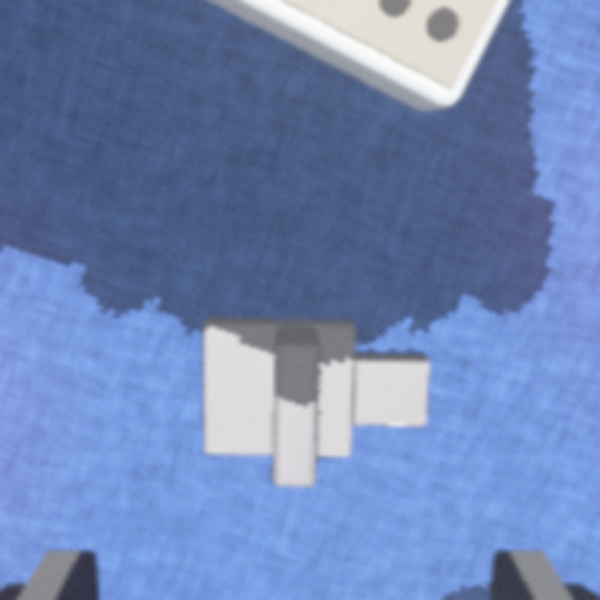

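>>> {"fn": "drive_tool", "kwargs": {
  "series": [
    [50,0,0.5,0,50],
    [50,0,0,0,45],
    [22,0,0,0,45],
    [8,0,0,0,45],
    [0,0,0,0,45],
    [0,0,0,0,0],
    [0,0,0,0,0],
    [0,0,0,0,0],
    [0,0,0,0,0],
    [-20,0,0,0,0],
    [-50,0,0,0,0],
    [-60,0,0,0,0],
    [-60,0,0,0,0],
    [-60,0,0,0,0],
    [-40,0,0,0,0],
    [0,0,0,0,0]
  ]
}}

```text
clock: 14.75
tool_pos: [0.604, 0.2397, 0.3253]
tcp_rot: [-0.258, 1.548, 0.261]
ft_force: [0.0, 0.1, -0.1]
gripper_width: 0.0109
```

Run:
```python
from h import *
im,cam=snap('wrist','w7')
cv2.imwrite('pics/w7c.png',im[120:400,160:480])
plan([.520,.031,.32],-2.2)
```

```text
t 14.80 tcp [0.604  0.2396 0.3225] jaw yaw deg 19.0 xdir [ 0.003  0.001 -1.   ] w 10.6 F [ 0.3 -0.  -1.4] q1 0.38 q6 1.62
 turn 0.369 then shift [   2.2 -211.7  -75.9] q6~ 1.67 or 2.31
 turn -2.772 then shift [  2.8 211.7  75.9] q6~ -1.47 or -0.84
```

View pics/w7c.png

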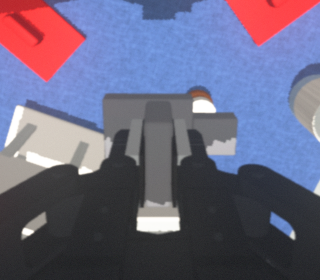

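>>> {"fn": "drive_tool", "kwargs": {
  "series": [
    [0,0,0,0.185,0],
    [0,0,0,0.184,0],
    [0,-35,-12,0,0],
    [0,-40,-14,0,0],
    [0,-40,-14,0,0],
    [0,-40,-14,0,0],
    [0,-35,-13,0,0],
    [0,-21.7,-7.9,0,0],
    [0,0,0,0,0],
    [0,0,0,0,0]
  ]
}}

```text
clock: 16.05
tool_pos: [0.5208, 0.0312, 0.3196]
tcp_rot: [0.03, 1.572, -0.03]
ft_force: [-0.9, -0.1, 0.0]
gripper_width: 0.0107
```

Run:
```python
from h import *
im,cam=snap('wrist','w8')
cv2.imwrite('pics/w8c.png',cv2.resize(im[60:400,160:480],None,fx=1.7,fy=1.7))
plan([.521,.031,.203],-2.2)
```

```text
t 16.10 tcp [0.5209 0.0314 0.3196] jaw yaw deg -2.1 xdir [-0.001  0.    -1.   ] w 11.1 F [ 1.1  0.1 -1.1] q1 0.06 q6 1.67
 turn 0.001 then shift [116.6  -0.4   0.3] q6~ 1.67 or 1.67
 turn -3.141 then shift [116.6   0.4  -0. ] q6~ -1.47 or -1.47
```

View pics/w8c.png

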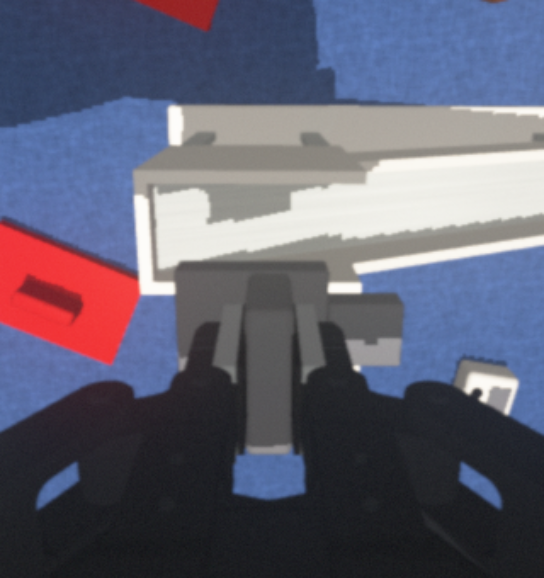

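>>> {"fn": "drive_tool", "kwargs": {
  "series": [
    [40,0,0,0,0],
    [40,0,0,0,0],
    [20,0,0,0,0],
    [10,0,0,0,0],
    [5,0,0,0,0],
    [0,0,0,0,0],
    [0,0,0,0,0]
  ]
}}

```text
clock: 16.98
tool_pos: [0.5212, 0.0309, 0.2061]
tcp_rot: [0.03, 1.569, -0.03]
ft_force: [-0.6, 0.8, -0.2]
gripper_width: 0.0109
```

Run:
```python
from h import *
st()
im,cam=snap('wrist','w9')
s,_=snap('scene')
cv2.imwrite('pics/w9c.png',np.hstack([im[100:400,160:480],cv2.resize(s[120:220,270:390],(360,300),interpolation=cv2.INTER_CUBIC)]))
```

```text
t 16.98 tcp [0.5212 0.0309 0.2061] jaw yaw deg -2.2 xdir [ 0.001  0.    -1.   ] w 10.9 F [-0.6  0.8 -0.2] q1 0.06 q6 1.67
```

View pics/w9c.png

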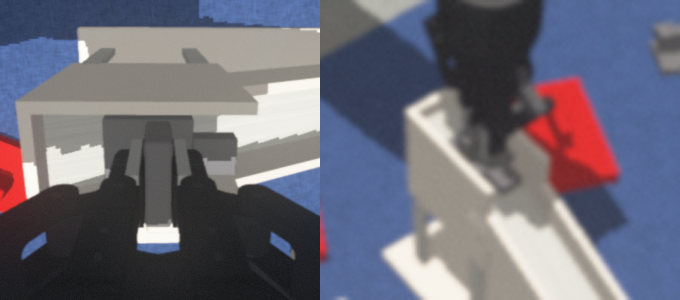

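Inside the hopper with no contact. I'll lower it a little, open, and lift.

>>> {"fn": "drive_tool", "kwargs": {
  "series": [
    [4,0,0,0,0],
    [0,0,0,0,0],
    [0,0,0,0,50],
    [0,0,0,0,55],
    [0,0,0,0,55],
    [-10,0,0,0,55],
    [-30,0,0,0,55],
    [-40,0,0,0,55],
    [-50,0,0,0,60],
    [-30,0,0,0,60],
    [0,0,0,0,60]
  ]
}}

```text
clock: 18.45
tool_pos: [0.5213, 0.0309, 0.3642]
tcp_rot: [0.03, 1.566, -0.03]
ft_force: [0.0, 0.5, -0.5]
gripper_width: 0.0602
```

Run:
```python
from h import *
st()
im,cam=snap('wrist','w10')
s,_=snap('scene'); t,_=snap('top')
cv2.imwrite('pics/w10c.png',np.hstack([cv2.resize(t[100:260,260:400],(350,400),interpolation=cv2.INTER_CUBIC),cv2.resize(s[130:310,270:440],(400,400),interpolation=cv2.INTER_CUBIC)]))
plan([.6215,-.2605,.16],25.5)
```

```text
t 18.45 tcp [0.5213 0.0309 0.3642] jaw yaw deg -2.2 xdir [ 0.005  0.    -1.   ] w 60.2 F [ 0.   0.5 -0.5] q1 0.06 q6 1.67
t 18.60 tcp [0.5208 0.0308 0.3606] jaw yaw deg -2.2 xdir [-0.001 -0.    -1.   ] w 59.8 F [-0.3 -0.4 -1.3] q1 0.06 q6 1.67
 turn -0.483 then shift [ 200.6 -306.3  -34.4] q6~ 0.73 or 1.64
 turn 2.659 then shift [200.5 306.3  34.7] q6~ 3.87 or 4.78
```

View pics/w10c.png

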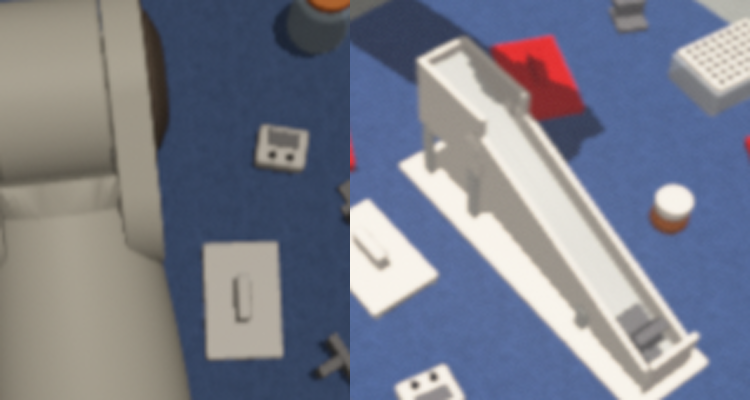

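>>> {"fn": "drive_tool", "kwargs": {
  "series": [
    [0,0,0,-0.161,60],
    [0,0,0,-0.161,60],
    [0,0,0,-0.161,60],
    [0,-40,-4,0,60],
    [0,-50,-6,0,60],
    [0,-50,-6,0,60],
    [30,-50,-6,0,60],
    [40,-50,-6,0,60],
    [50,-40,-4,0,60],
    [50,-26,-2,0,60],
    [30,0,0,0,60],
    [0,0,0,0,60],
    [0,0,0,0,60]
  ]
}}

```text
clock: 20.23
tool_pos: [0.6212, -0.2574, 0.165]
tcp_rot: [-0.35, 1.542, 0.349]
ft_force: [0.7, 0.2, 0.5]
gripper_width: 0.0599
```

Run:
```python
from h import *
st()
im,cam=snap('wrist','w11')
cv2.imwrite('pics/w11c.png',cv2.resize(im[60:260,220:420],None,fx=3,fy=3,interpolation=cv2.INTER_CUBIC))
```

```text
t 20.23 tcp [ 0.6212 -0.2574  0.165 ] jaw yaw deg 25.5 xdir [ 0.001 -0.    -1.   ] w 59.9 F [0.7 0.2 0.5] q1 -0.39 q6 0.73
```

View pics/w11c.png

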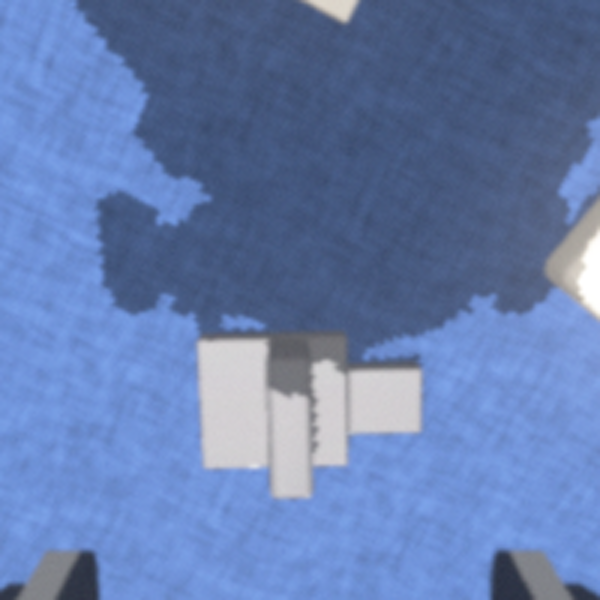

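Run:
```python
from h import *
cam=bot.camera_model('wrist'); p=ray(cam,316.6,202.2,.038); print(p)
plan([p[0],p[1],.032],26)
```

```text
[ 0.62274816 -0.26230348  0.038     ]
t 20.27 tcp [ 0.6216 -0.2575  0.1658] jaw yaw deg 25.5 xdir [ 0.002 -0.001 -1.   ] w 60.2 F [-0.3 -0.8  0.5] q1 -0.39 q6 0.73
 turn -0.008 then shift [133.8  -4.6  -1.3] q6~ 0.72 or 0.73
 turn 3.133 then shift [133.7   5.1   0.8] q6~ 3.86 or 3.87
```

>>> {"fn": "drive_tool", "kwargs": {
  "series": [
    [50,-4.6,-1,-0.008,50],
    [50,0,0,0,45],
    [24,0,0,0,45],
    [9.5,0,0,0,45],
    [0,0,0,0,45],
    [0,0,0,0,0],
    [0,0,0,0,0],
    [0,0,0,0,0],
    [0,0,0,0,0],
    [-20,0,0,0,0],
    [-50,0,0,0,0],
    [-60,0,0,0,0],
    [-60,0,0,0,0],
    [-60,0,0,0,0],
    [-40,0,0,0,0],
    [0,0,0,0,0]
  ]
}}

```text
clock: 22.28
tool_pos: [0.6224, -0.2624, 0.3254]
tcp_rot: [-0.358, 1.536, 0.352]
ft_force: [-0.7, -0.6, -0.5]
gripper_width: 0.0109
```

Run:
```python
from h import *
im,cam=snap('wrist','w12')
cv2.imwrite('pics/w12c.png',im[120:400,160:480])
plan([.521,.031,.32],-2.2)
```

```text
t 22.32 tcp [ 0.6224 -0.2624  0.3224] jaw yaw deg 26.0 xdir [ 0.003 -0.001 -1.   ] w 11.2 F [-0.  -0.4 -1.7] q1 -0.40 q6 0.72
 turn 0.491 then shift [   1.4  289.3 -112.6] q6~ 1.67 or 0.75
 turn -2.650 then shift [   3.5 -289.2  112.6] q6~ -1.47 or -2.39
```

View pics/w12c.png

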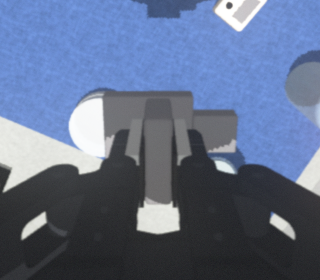

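Held the same way as the first one, so I'll use the same placing.

>>> {"fn": "drive_tool", "kwargs": {
  "series": [
    [0,0,0,0.164,0],
    [0,0,0,0.164,0],
    [0,0,0,0.163,0],
    [0,40,-16,0,0],
    [0,50,-19,0,0],
    [0,50,-19,0,0],
    [0,50,-19,0,0],
    [0,50,-19,0,0],
    [0,30,-13,0,0],
    [0,19.3,-7.6,0,0],
    [0,0,0,0,0],
    [0,0,0,0,0]
  ]
}}

```text
clock: 23.82
tool_pos: [0.5205, 0.0307, 0.3194]
tcp_rot: [0.03, 1.572, -0.03]
ft_force: [0.6, -0.7, -1.3]
gripper_width: 0.0108
```

Run:
```python
from h import *
plan([.521,.031,.2015],-2.2)
```

```text
t 23.82 tcp [0.5205 0.0307 0.3194] jaw yaw deg -2.2 xdir [-0.001 -0.    -1.   ] w 10.8 F [ 0.6 -0.7 -1.3] q1 0.06 q6 1.67
 turn 0.000 then shift [117.9   0.4   0.6] q6~ 1.67 or 1.67
 turn -3.141 then shift [117.9  -0.3  -0.3] q6~ -1.47 or -1.47
```

>>> {"fn": "drive_tool", "kwargs": {
  "series": [
    [40,0,0.5,0,0],
    [40,0,0,0,0],
    [20,0,0,0,0],
    [10,0,0,0,0],
    [7,0,0,0,0],
    [0,0,0,0,0],
    [0,0,0,0,50],
    [0,0,0,0,55],
    [0,0,0,0,55],
    [-10,0,0,0,55],
    [-30,0,0,0,55],
    [-40,0,0,0,55],
    [-50,0,0,0,60],
    [-30,0,0,0,60],
    [0,0,0,0,60]
  ]
}}

```text
clock: 25.7
tool_pos: [0.5216, 0.0311, 0.3662]
tcp_rot: [0.03, 1.566, -0.03]
ft_force: [0.1, -0.1, -0.7]
gripper_width: 0.0598
```

Run:
```python
from h import *
s,_=snap('scene'); t,_=snap('top')
cv2.imwrite('pics/w13c.png',np.hstack([cv2.resize(t[100:300,140:300],(320,400),interpolation=cv2.INTER_CUBIC),cv2.resize(s[130:310,270:440],(400,400),interpolation=cv2.INTER_CUBIC)]))
plan([.425,.3715,.16],150.5)
```

```text
t 25.80 tcp [0.5213 0.0311 0.3631] jaw yaw deg -2.2 xdir [ 0.  0. -1.] w 60.4 F [-0.7 -0.3 -1. ] q1 0.06 q6 1.67
 turn -2.665 then shift [ 203.2 -248.8  251.4] q6~ -0.34 or -1.65
 turn 0.477 then shift [ 203.1  248.8 -251.5] q6~ 2.80 or 1.49
```

View pics/w13c.png

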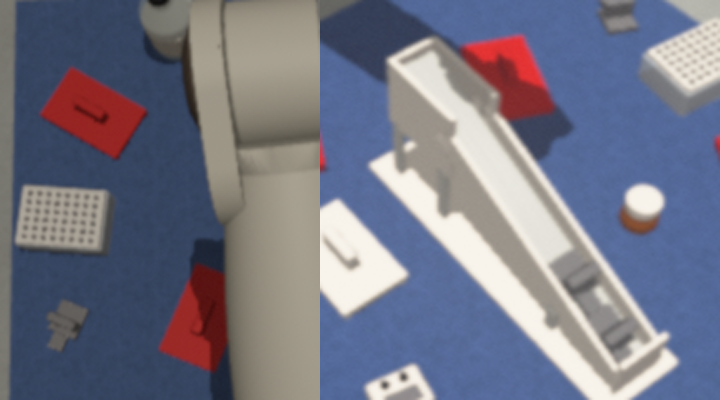

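>>> {"fn": "drive_tool", "kwargs": {
  "series": [
    [0,0,0,-0.18,60],
    [0,0,0,-0.18,60],
    [0,0,0,-0.18,60],
    [0,0,0,-0.18,60],
    [0,0,0,-0.18,60],
    [0,0,0,-0.18,60],
    [0,0,0,-0.18,60],
    [0,0,0,-0.18,60],
    [0,0,0,-0.18,60],
    [0,0,0,-0.18,60],
    [0,0,0,-0.18,60],
    [0,0,0,-0.18,60],
    [0,0,0,-0.18,60],
    [0,0,0,-0.18,60],
    [0,0,0,-0.145,60]
  ]
}}

```text
clock: 27.68
tool_pos: [0.5208, 0.0311, 0.3619]
tcp_rot: [-1.934, 0.504, 1.938]
ft_force: [0.9, -0.2, 0.4]
gripper_width: 0.0598
```

>>> {"fn": "drive_tool", "kwargs": {
  "series": [
    [0,-25,25,0,60],
    [0,-35,35,0,60],
    [0,-35,35,0,60],
    [0,-35,35,0,60],
    [20,-35,35,0,60],
    [40,-35,35,0,60],
    [50,-30,30,0,60],
    [50,-18.8,21.4,0,60],
    [40,0,0,0,60],
    [0,0,0,0,60],
    [0,0,0,0,60]
  ]
}}

```text
clock: 29.05
tool_pos: [0.4258, 0.3685, 0.1676]
tcp_rot: [-1.932, 0.508, 1.931]
ft_force: [0.1, 0.7, -0.5]
gripper_width: 0.0598
```

Run:
```python
from h import *
st()
im,cam=snap('wrist','w14')
cv2.imwrite('pics/w14c.png',cv2.resize(im[60:260,220:420],None,fx=3,fy=3,interpolation=cv2.INTER_CUBIC))
```

```text
t 29.05 tcp [0.4258 0.3685 0.1676] jaw yaw deg 150.5 xdir [ 0.001  0.001 -1.   ] w 59.8 F [ 0.1  0.7 -0.5] q1 0.71 q6 -0.34
```

View pics/w14c.png

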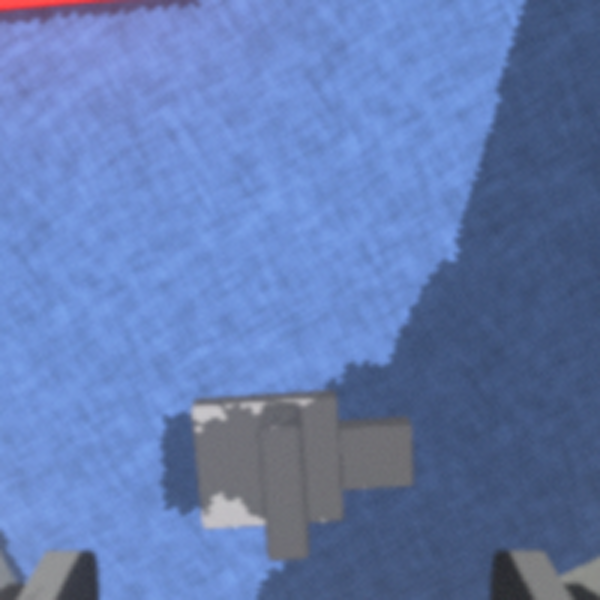

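Run:
```python
from h import *
cam=bot.camera_model('wrist')
f=lambda u,v,z:ray(cam,220+u/3-.33,60+v/3-.33,z)
p=f(284.5,490.5,.038)
a,b=f(193,403,.01),f(337,395,.01);n=f(203,528,.01);m=f(342,521,.01);e1,e2=f(264,425,.038)*0+f(260,425,.038),f(268,557,.038)
yw=lambda a,b:np.degrees(np.arctan2(*(b-a)[[1,0]]))
print(p,yw(a,b),yw(n,m),yw(e2,e1),yw(n,a))
plan([p[0],p[1],.032],147.8)
```

```text
[0.44008579 0.38962308 0.038     ] 153.852075753186 153.66182279895307 -116.67343134709714 -116.66210666527456
t 29.10 tcp [0.4262 0.3687 0.1683] jaw yaw deg 150.5 xdir [ 0.002  0.002 -1.   ] w 60.2 F [-0.2 -0.5  0.4] q1 0.71 q6 -0.34
 turn 0.047 then shift [136.4 -24.8  -0.5] q6~ -0.28 or -0.31
 turn -3.095 then shift [136.3  25.4   0.7] q6~ -3.43 or -3.45
```

Run:
```python
from h import *
plan([.4401,.3896,.15],153.5)
```

```text
t 29.10 tcp [0.4262 0.3687 0.1683] jaw yaw deg 150.5 xdir [ 0.002  0.002 -1.   ] w 60.2 F [-0.2 -0.5  0.4] q1 0.71 q6 -0.34
 turn -0.053 then shift [ 18.4 -24.9  -3.1] q6~ -0.38 or -0.41
 turn 3.089 then shift [18.3 24.9  3.2] q6~ 2.76 or 2.74
```

>>> {"fn": "drive_tool", "kwargs": {
  "series": [
    [0,0,0,-0.053,60],
    [12,-24.9,-3.1,0,60],
    [0,0,0,0,60],
    [0,0,0,0,60],
    [0,0,0,0,60]
  ]
}}

```text
clock: 29.72
tool_pos: [0.4395, 0.3893, 0.1554]
tcp_rot: [-1.965, 0.461, 1.963]
ft_force: [0.1, 0.2, -0.3]
gripper_width: 0.0599
```

Run:
```python
from h import *
st()
im,cam=snap('wrist','w15')
print(proj(cam,[.4401,.3896,.038]))
cv2.imwrite('pics/w15c.png',cv2.resize(im[60:260,220:420],None,fx=3,fy=3,interpolation=cv2.INTER_CUBIC))
```

```text
t 29.73 tcp [0.4395 0.3893 0.1554] jaw yaw deg 153.5 xdir [ 0.001  0.001 -1.   ] w 59.9 F [ 0.1  0.2 -0.3] q1 0.72 q6 -0.38
[316.0891707  199.22362933]
```

View pics/w15c.png

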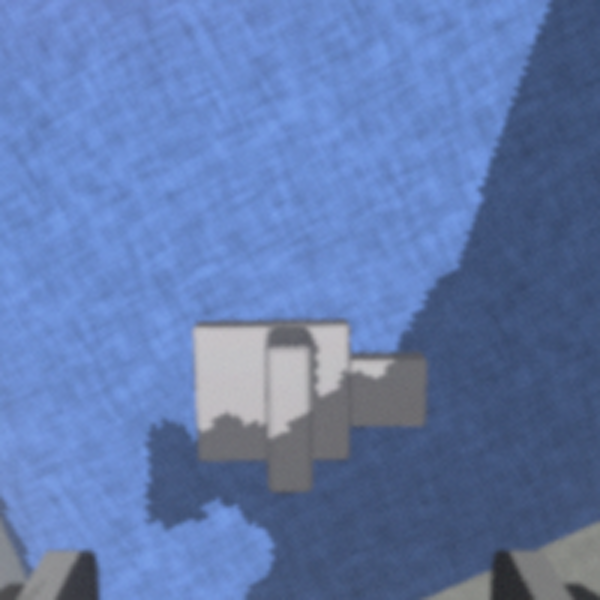

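>>> {"fn": "drive_tool", "kwargs": {
  "series": [
    [50,0,0,0,50],
    [45,0,0,0,45],
    [20,0,0,0,45],
    [8,0,0,0,45],
    [0,0,0,0,45],
    [0,0,0,0,0],
    [0,0,0,0,0],
    [0,0,0,0,0],
    [0,0,0,0,0],
    [-20,0,0,0,0],
    [-50,0,0,0,0],
    [-60,0,0,0,0],
    [-60,0,0,0,0],
    [-60,0,0,0,0],
    [-40,0,0,0,0],
    [0,0,0,0,0]
  ]
}}

```text
clock: 31.78
tool_pos: [0.4399, 0.39, 0.3249]
tcp_rot: [-1.966, 0.456, 1.96]
ft_force: [-0.0, -0.4, -1.1]
gripper_width: 0.0108
```

Run:
```python
from h import *
im,cam=snap('wrist','w16')
cv2.imwrite('pics/w16c.png',im[120:400,160:480])
plan([.521,.031,.32],-2.2)
```

```text
t 31.82 tcp [0.4397 0.3899 0.3224] jaw yaw deg 153.6 xdir [ 0.002  0.002 -1.   ] w 10.6 F [-0.2 -0.  -1.7] q1 0.73 q6 -0.38
 turn 2.718 then shift [   3.1 -355.5   95. ] q6~ 1.67 or 3.00
 turn -0.423 then shift [  1.7 355.5 -95. ] q6~ -1.47 or -0.14
```

View pics/w16c.png

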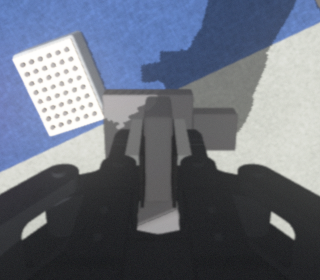

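>>> {"fn": "drive_tool", "kwargs": {
  "series": [
    [0,0,0,0.18,0],
    [0,0,0,0.18,0],
    [0,0,0,0.18,0],
    [0,0,0,0.18,0],
    [0,0,0,0.18,0],
    [0,0,0,0.18,0],
    [0,0,0,0.18,0],
    [0,0,0,0.18,0],
    [0,0,0,0.18,0],
    [0,0,0,0.18,0],
    [0,0,0,0.18,0],
    [0,0,0,0.18,0],
    [0,0,0,0.18,0],
    [0,0,0,0.18,0],
    [0,0,0,0.18,0],
    [0,0,0,0.018,0]
  ]
}}

```text
clock: 33.83
tool_pos: [0.4392, 0.3894, 0.3196]
tcp_rot: [0.028, 1.572, -0.031]
ft_force: [0.4, 0.7, -0.6]
gripper_width: 0.0108
```

>>> {"fn": "drive_tool", "kwargs": {
  "series": [
    [0,-30,8,0,0],
    [0,-45,12,0,0],
    [0,-50,13,0,0],
    [0,-50,13,0,0],
    [0,-50,13,0,0],
    [0,-50,13,0,0],
    [0,-40,11,0,0],
    [0,-30,8,0,0],
    [0,-10.5,4,0,0],
    [0,0,0,0,0],
    [0,0,0,0,0]
  ]
}}

```text
clock: 35.2
tool_pos: [0.5206, 0.0316, 0.3211]
tcp_rot: [0.029, 1.571, -0.028]
ft_force: [0.0, -1.2, -1.3]
gripper_width: 0.0108
```

Run:
```python
from h import *
plan([.521,.031,.2015],-2.2)
```

```text
t 35.20 tcp [0.5206 0.0316 0.3211] jaw yaw deg -2.1 xdir [-0.  0. -1.] w 10.8 F [ 0.  -1.2 -1.3] q1 0.06 q6 1.67
 turn 0.002 then shift [119.6  -0.6   0.4] q6~ 1.67 or 1.67
 turn -3.139 then shift [119.6   0.5  -0.3] q6~ -1.47 or -1.47
```

>>> {"fn": "drive_tool", "kwargs": {
  "series": [
    [40,-0.5,0.4,0,0],
    [40,0,0,0,0],
    [20,0,0,0,0],
    [10,0,0,0,0],
    [8,0,0,0,0],
    [0,0,0,0,0],
    [0,0,0,0,50],
    [0,0,0,0,55],
    [0,0,0,0,55],
    [-10,0,0,0,55],
    [-30,0,0,0,55],
    [-40,0,0,0,55],
    [-50,0,0,0,60],
    [-30,0,0,0,60],
    [0,0,0,0,60]
  ]
}}

```text
clock: 37.08
tool_pos: [0.5217, 0.0302, 0.3662]
tcp_rot: [0.03, 1.566, -0.03]
ft_force: [0.3, 0.6, -0.2]
gripper_width: 0.0596
```

Run:
```python
from h import *
s,_=snap('scene'); t,_=snap('top')
cv2.imwrite('pics/w17c.png',np.hstack([cv2.resize(t[100:300,320:480],(320,400),interpolation=cv2.INTER_CUBIC),cv2.resize(s[130:310,270:440],(400,400),interpolation=cv2.INTER_CUBIC)]))
plan([.42,-.18,.25],30.5)
```

```text
t 37.17 tcp [0.5213 0.0302 0.3632] jaw yaw deg -2.2 xdir [ 0.  0. -1.] w 59.9 F [-0.7 -0.4 -0.7] q1 0.06 q6 1.67
 turn -0.570 then shift [ 113.1 -129.7 -194. ] q6~ 0.63 or 1.56
 turn 2.571 then shift [113.2 129.7 194. ] q6~ 3.78 or 4.70
```

View pics/w17c.png

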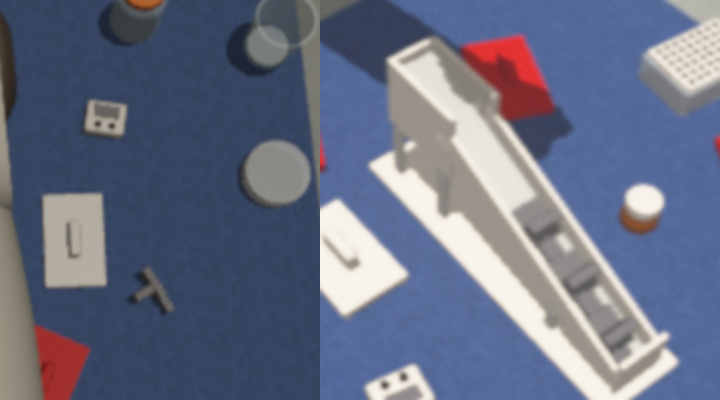

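Run:
```python
from h import *
plan([.4468,-.2056,.16],30.5)
```

```text
t 37.17 tcp [0.5213 0.0302 0.3632] jaw yaw deg -2.2 xdir [ 0.  0. -1.] w 59.9 F [-0.7 -0.4 -0.7] q1 0.06 q6 1.67
 turn -0.570 then shift [ 203.1 -165.3 -183.9] q6~ 0.61 or 1.59
 turn 2.571 then shift [203.2 165.3 183.9] q6~ 3.75 or 4.73
```

>>> {"fn": "drive_tool", "kwargs": {
  "series": [
    [0,0,0,-0.143,60],
    [0,0,0,-0.143,60],
    [0,0,0,-0.142,60],
    [0,0,0,-0.142,60],
    [0,-27,-30,0,60],
    [0,-36,-40,0,60],
    [0,-36,-40,0,60],
    [30,-36,-40,0,60],
    [50,-30.3,-33.9,0,60],
    [60,0,0,0,60],
    [50,0,0,0,60],
    [13,0,0,0,60],
    [0,0,0,0,60],
    [0,0,0,0,60]
  ]
}}

```text
clock: 38.92
tool_pos: [0.4485, -0.2025, 0.1662]
tcp_rot: [-0.419, 1.528, 0.416]
ft_force: [1.0, 0.2, 0.4]
gripper_width: 0.0603
```

Run:
```python
from h import *
st()
im,cam=snap('wrist','w18')
cv2.imwrite('pics/w18c.png',cv2.resize(im[60:260,220:420],None,fx=3,fy=3,interpolation=cv2.INTER_CUBIC))
```

```text
t 38.92 tcp [ 0.4485 -0.2025  0.1662] jaw yaw deg 30.5 xdir [ 0.003 -0.001 -1.   ] w 60.3 F [1.  0.2 0.4] q1 -0.42 q6 0.61
```

View pics/w18c.png

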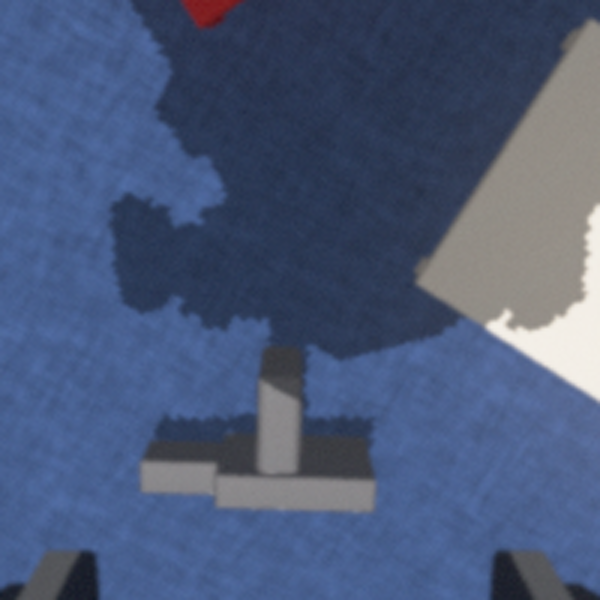

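Run:
```python
from h import *
cam=bot.camera_model('wrist');s,M=st()
f=lambda u,v,z=.04:ray(cam,220+u/3-.33,60+v/3-.33,z)
foot=f(278,475.5);h1,h2=f(217,508),f(375,511);g1,g2=f(217,477),f(376,477.5);tip=f(281,380)
yw=lambda a,b:np.degrees(np.arctan2(*(b-a)[[1,0]]))
print(foot,yw(h1,h2),yw(g1,g2),tip, np.linalg.norm(tip-foot))
for p in(foot,tip):print('tool frame',((p-s['tool_pos'])@M*1e3).round(1))
```

```text
t 38.98 tcp [ 0.4485 -0.2025  0.1661] jaw yaw deg 30.5 xdir [ 0.003 -0.001 -1.   ] w 60.0 F [ 0.3 -0.   0. ] q1 -0.42 q6 0.61
[ 0.45392913 -0.22025643  0.04      ] 29.37379679899165 30.349789098810618 [ 0.44118274 -0.19688683  0.04      ] 0.026619706879137443
tool frame [126.2 -17.7  -4.6]
tool frame [126.1   8.9  -3.7]
```

>>> {"fn": "drive_tool", "kwargs": {
  "series": [
    [0,0,-4.2,0,22],
    [50,0,0,0,22],
    [40,0,0,0,22],
    [20,0,0,0,22],
    [8,0,0,0,22],
    [0,0,0,0,22],
    [0,0,0,0,22]
  ]
}}

```text
clock: 39.85
tool_pos: [0.4446, -0.2048, 0.0473]
tcp_rot: [-0.418, 1.529, 0.416]
ft_force: [-0.3, -0.3, 0.2]
gripper_width: 0.0221
```

Run:
```python
from h import *
st()
im,cam=snap('wrist','w19')
s,_=snap('scene')
cv2.imwrite('pics/w19c.png',np.hstack([im[100:400,160:480],cv2.resize(s[200:280,180:276],(360,300),interpolation=cv2.INTER_CUBIC)]))
```

```text
t 39.85 tcp [ 0.4446 -0.2048  0.0473] jaw yaw deg 30.5 xdir [ 0.002 -0.001 -1.   ] w 22.1 F [-0.3 -0.3  0.2] q1 -0.43 q6 0.61
```

View pics/w19c.png

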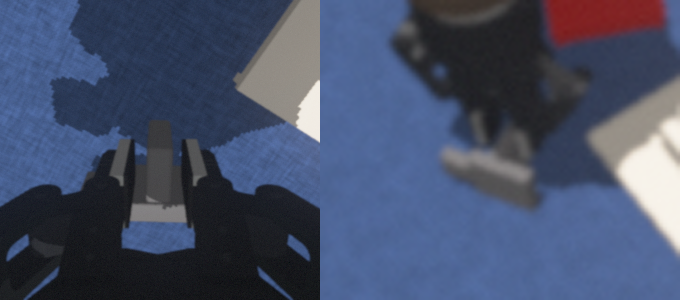

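Straddling the fin, ready to tip it.

>>> {"fn": "drive_tool", "kwargs": {
  "series": [
    [0,-5,0,0,22],
    [0,-6,0,0,22],
    [0,-7,0,0,22],
    [0,-7,0,0,22],
    [0,-6,0,0,22],
    [0,0,0,0,22],
    [0,0,0,0,22]
  ]
}}

```text
clock: 40.83
tool_pos: [0.4596, -0.2311, 0.0459]
tcp_rot: [-0.417, 1.531, 0.417]
ft_force: [0.4, -0.4, -0.5]
gripper_width: 0.0221
```

Run:
```python
from h import *
st()
im,cam=snap('wrist','w20')
s,_=snap('scene')
cv2.imwrite('pics/w20c.png',np.hstack([im[100:400,160:480],cv2.resize(s[200:280,180:276],(360,300),interpolation=cv2.INTER_CUBIC)]))
```

```text
t 40.83 tcp [ 0.4596 -0.2311  0.0459] jaw yaw deg 30.5 xdir [-0.  0. -1.] w 22.1 F [ 0.4 -0.4 -0.5] q1 -0.47 q6 0.57
```

View pics/w20c.png

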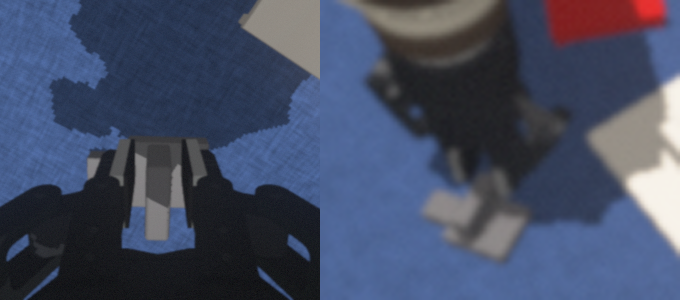

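>>> {"fn": "drive_tool", "kwargs": {
  "series": [
    [-10,0,0,0,30],
    [-40,-6,0,0,60],
    [-50,-8,0,0,60],
    [-15,0,0,0,60],
    [0,0,0,0,60],
    [0,0,0,0,60]
  ]
}}

```text
clock: 41.68
tool_pos: [0.4663, -0.2428, 0.1597]
tcp_rot: [-0.416, 1.532, 0.418]
ft_force: [-0.2, 0.3, 0.6]
gripper_width: 0.0599
```

Run:
```python
from h import *
st()
im,cam=snap('wrist','w21')
cv2.imwrite('pics/w21c.png',cv2.resize(im[60:260,220:420],None,fx=3,fy=3,interpolation=cv2.INTER_CUBIC))
```

```text
t 41.67 tcp [ 0.4663 -0.2428  0.1597] jaw yaw deg 30.5 xdir [-0.002  0.001 -1.   ] w 59.9 F [-0.2  0.3  0.6] q1 -0.48 q6 0.56
```

View pics/w21c.png

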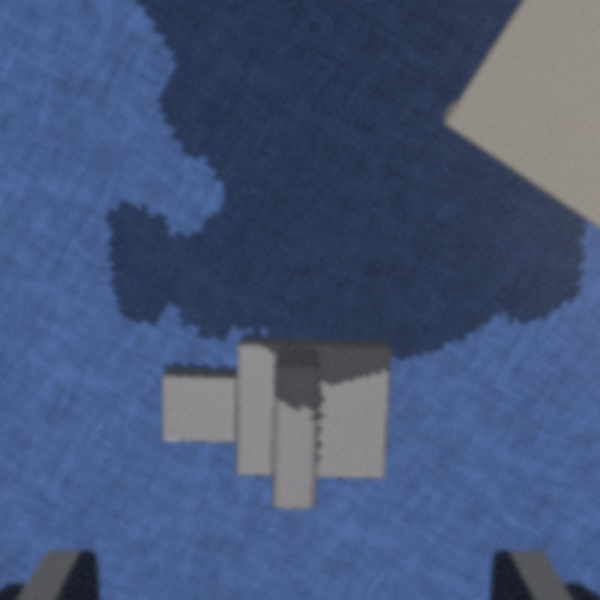

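Run:
```python
from h import *
cam=bot.camera_model('wrist')
f=lambda u,v,z=.038:ray(cam,220+u/3-.33,60+v/3-.33,z)
yw=lambda a,b:np.degrees(np.arctan2(*(b-a)[[1,0]]))
p=f(296,437);print(p,yw(f(237,473,.01),f(384,477,.01)),yw(f(238,343,.01),f(390,345,.01)))
plan([p[0],p[1],.032],29.5)
```

```text
[ 0.46885703 -0.24708203  0.038     ] 28.94325213245592 29.81173615226163
t 41.73 tcp [ 0.4662 -0.2428  0.1595] jaw yaw deg 30.5 xdir [-0.002  0.001 -1.   ] w 59.8 F [ 0.2 -0.3 -0.4] q1 -0.48 q6 0.56
 turn 0.017 then shift [127.5  -5.3   0.4] q6~ 0.57 or 0.58
 turn -3.124 then shift [ 1.275e+02  4.800e+00 -1.000e-01] q6~ -2.57 or -2.56
```

>>> {"fn": "drive_tool", "kwargs": {
  "series": [
    [0,0,0,0.017,50],
    [50,-5.2,0.3,0,45],
    [45,0,0,0,45],
    [23,0,0,0,45],
    [9.5,0,0,0,45],
    [0,0,0,0,45],
    [0,0,0,0,0],
    [0,0,0,0,0],
    [0,0,0,0,0],
    [0,0,0,0,0],
    [-20,0,0,0,0],
    [-50,0,0,0,0],
    [-60,0,0,0,0],
    [-60,0,0,0,0],
    [-60,0,0,0,0],
    [-40,0,0,0,0],
    [0,0,0,0,0]
  ]
}}

```text
clock: 43.85
tool_pos: [0.4703, -0.2479, 0.327]
tcp_rot: [-0.406, 1.529, 0.4]
ft_force: [0.8, 0.1, -1.9]
gripper_width: 0.0108
```

Run:
```python
from h import *
im,cam=snap('wrist','w22')
cv2.imwrite('pics/w22c.png',im[120:400,160:480])
plan([.521,.031,.32],-2.2)
```

```text
t 43.90 tcp [ 0.47   -0.2478  0.3246] jaw yaw deg 29.5 xdir [ 0.002 -0.001 -1.   ] w 10.6 F [-0.2 -0.7 -0.3] q1 -0.49 q6 0.57
 turn 0.553 then shift [  4.1 280.6  40.2] q6~ 1.67 or 0.58
 turn -2.588 then shift [   5.1 -280.5  -40.2] q6~ -1.47 or -2.56
```

View pics/w22c.png

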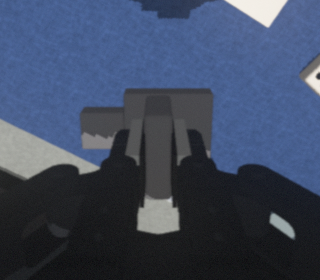

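>>> {"fn": "drive_tool", "kwargs": {
  "series": [
    [0,0,0,-0.18,0],
    [0,0,0,-0.18,0],
    [0,0,0,-0.18,0],
    [0,0,0,-0.18,0],
    [0,0,0,-0.18,0],
    [0,0,0,-0.18,0],
    [0,0,0,-0.18,0],
    [0,0,0,-0.18,0],
    [0,0,0,-0.18,0],
    [0,0,0,-0.18,0],
    [0,0,0,-0.18,0],
    [0,0,0,-0.18,0],
    [0,0,0,-0.18,0],
    [0,0,0,-0.18,0],
    [0,0,0,-0.068,0]
  ]
}}

```text
clock: 45.78
tool_pos: [0.4693, -0.2474, 0.3217]
tcp_rot: [-2.201, 0.037, 2.206]
ft_force: [0.6, -0.5, -0.9]
gripper_width: 0.0109
```

>>> {"fn": "drive_tool", "kwargs": {
  "series": [
    [0,-30,-4,0,0],
    [0,-45,-6,0,0],
    [0,-50,-7,0,0],
    [0,-50,-7,0,0],
    [0,-50,-7,0,0],
    [0,-35,-5,0,0],
    [0,-20.5,-4.2,0,0],
    [0,0,0,0,0],
    [0,0,0,0,0]
  ]
}}

```text
clock: 46.9
tool_pos: [0.5203, 0.0307, 0.3226]
tcp_rot: [-2.2, 0.043, 2.204]
ft_force: [-0.4, 0.2, 0.1]
gripper_width: 0.0108
```

Run:
```python
from h import *
im,cam=snap('wrist','w23')
cv2.imwrite('pics/w23c.png',cv2.resize(im[60:400,160:480],None,fx=1.5,fy=1.5))
plan([.521,.031,.2015],-2.2)
```

```text
t 46.95 tcp [0.5204 0.0304 0.3229] jaw yaw deg 177.8 xdir [-0.001 -0.    -1.   ] w 10.6 F [-0.   0.5 -0.5] q1 0.06 q6 -1.47
 turn 3.141 then shift [121.4   0.5   0.5] q6~ 1.67 or 1.67
 turn -0.001 then shift [121.4  -0.6  -0.7] q6~ -1.47 or -1.47
```

View pics/w23c.png

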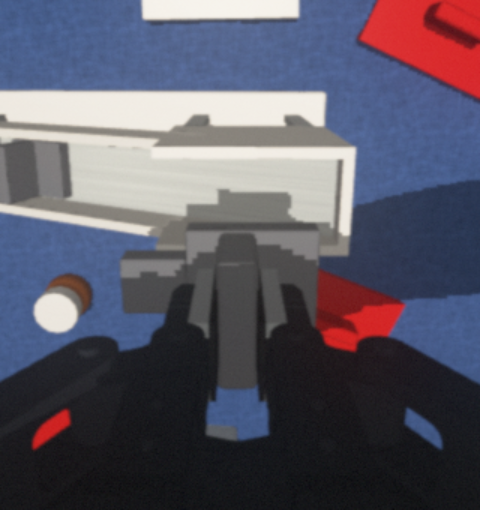

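>>> {"fn": "drive_tool", "kwargs": {
  "series": [
    [40,-0.6,-0.6,0,0],
    [40,0,0,0,0],
    [22,0,0,0,0],
    [10,0,0,0,0],
    [8,0,0,0,0],
    [0,0,0,0,0],
    [0,0,0,0,50],
    [0,0,0,0,55],
    [0,0,0,0,55],
    [-10,0,0,0,55],
    [-30,0,0,0,55],
    [-40,0,0,0,55],
    [-50,0,0,0,60],
    [-30,0,0,0,60],
    [0,0,0,0,60]
  ]
}}

```text
clock: 48.82
tool_pos: [0.5217, 0.0318, 0.3665]
tcp_rot: [-2.207, 0.042, 2.197]
ft_force: [-0.7, -0.2, -0.9]
gripper_width: 0.0598
```

Run:
```python
from h import *
s,_=snap('scene'); w,cam=snap('wrist','w24')
cv2.imwrite('pics/w24c.png',np.hstack([cv2.resize(w[60:260,120:460],(425,250)),cv2.resize(s[130:310,270:440],(350,250),interpolation=cv2.INTER_CUBIC)]))
plan([.5277,-.1202,.25],88.5)
```

```text
t 48.92 tcp [0.5214 0.0318 0.3634] jaw yaw deg 177.8 xdir [ 0.  0. -1.] w 60.1 F [ 0.8 -0.2 -0.4] q1 0.06 q6 -1.47
 turn 1.558 then shift [ 113.5  -10.3 -151.7] q6~ -0.20 or 0.37
 turn -1.583 then shift [113.4  10.3 151.8] q6~ -3.34 or -2.77
```

View pics/w24c.png

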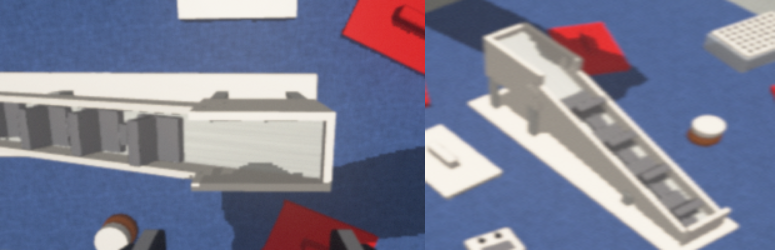

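Run:
```python
from h import *
w,cam=snap('wrist','w25')
cv2.imwrite('pics/w25c.png',cv2.resize(w[110:230,250:410],None,fx=5,fy=5,interpolation=cv2.INTER_CUBIC))
```

```text
(no output)
```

View pics/w25c.png

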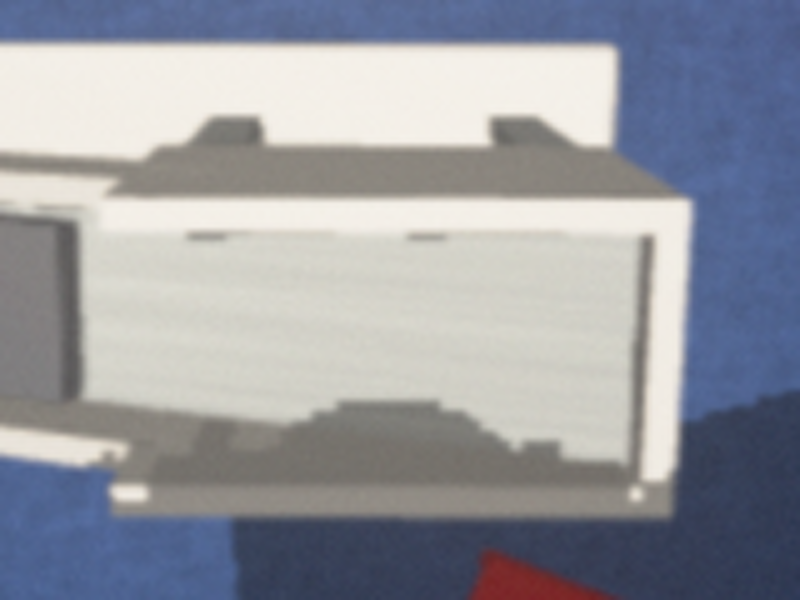

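Run:
```python
from h import *
cam=bot.camera_model('wrist')
f=lambda u,v:ray(cam,250+u/5-.4,110+v/5-.4,.195)
P=np.array([f(103,198),f(692,200),f(673,517),f(110,516)]);print(P.round(4),P.mean(0).round(4))
for a,b in((1,0),(2,3),(1,2),(0,3)):
    d=P[b]-P[a];print(np.linalg.norm(d).round(4),np.degrees(np.arctan2(d[1],d[0])).round(2))
```

```text
[[ 0.5615 -0.001   0.195 ]
 [ 0.4565  0.0033  0.195 ]
 [ 0.4588  0.0628  0.195 ]
 [ 0.5648  0.0586  0.195 ]] [0.5104 0.0309 0.195 ]
0.1051 -2.34
0.1061 -2.27
0.0596 87.8
0.0597 86.84
```

>>> {"fn": "drive_tool", "kwargs": {
  "series": [
    [0,0,0,0.174,60],
    [0,0,0,0.173,60],
    [0,0,0,0.173,60],
    [0,0,0,0.173,60],
    [0,0,0,0.173,60],
    [0,0,0,0.173,60],
    [0,0,0,0.173,60],
    [0,0,0,0.173,60],
    [0,0,0,0.173,60],
    [0,-3,-40,0,60],
    [0,-4,-50,0,60],
    [20,-3.3,-41.7,0,60],
    [50,0,-20,0,60],
    [43,0,0,0,60],
    [0,0,0,0,60],
    [0,0,0,0,60]
  ]
}}

```text
clock: 50.98
tool_pos: [0.5278, -0.12, 0.2521]
tcp_rot: [-1.191, 1.22, 1.189]
ft_force: [0.3, -0.1, 0.4]
gripper_width: 0.0602
```

Run:
```python
from h import *
st()
w,cam=snap('wrist','w26')
cv2.imwrite('pics/w26c.png',cv2.resize(w[60:300,220:420],None,fx=2.5,fy=2.5,interpolation=cv2.INTER_CUBIC))
```

```text
t 50.98 tcp [ 0.5278 -0.12    0.2521] jaw yaw deg 88.5 xdir [ 0.001 -0.    -1.   ] w 60.2 F [ 0.3 -0.1  0.4] q1 -0.22 q6 -0.20
```

View pics/w26c.png

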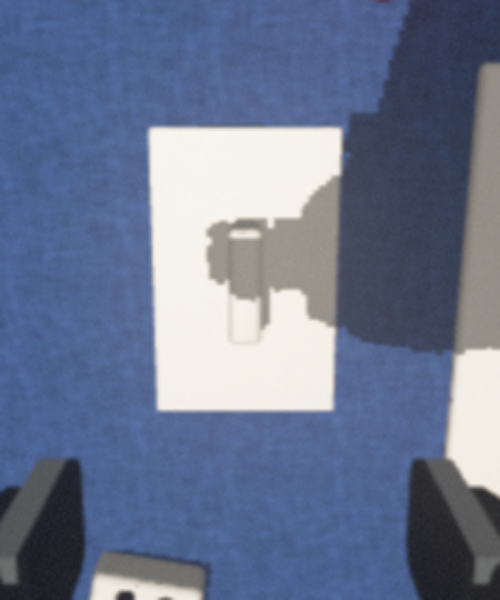

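Run:
```python
from h import *
cam=bot.camera_model('wrist')
f=lambda u,v,z=.016:ray(cam,220+u/2.5-.3,60+v/2.5-.3,z)
P=np.array([f(149,127),f(342,127),f(333,411),f(157,411)]);print(P.round(4),P.mean(0).round(4))
for a,b in((0,3),(1,2),(0,1),(3,2)):
    d=P[b]-P[a];print(np.linalg.norm(d).round(4),np.degrees(np.arctan2(d[1],d[0])).round(2))
p=P.mean(0); plan([p[0],p[1],.039],88.5)
```

```text
[[ 0.463  -0.1589  0.016 ]
 [ 0.4649 -0.0765  0.016 ]
 [ 0.5939 -0.0796  0.016 ]
 [ 0.5919 -0.1624  0.016 ]] [ 0.5284 -0.1194  0.016 ]
0.129 -1.57
0.129 -1.38
0.0824 88.63
0.0828 88.63
t 51.02 tcp [ 0.5282 -0.12    0.2527] jaw yaw deg 88.6 xdir [ 0.003 -0.001 -1.   ] w 59.7 F [0.6 1.  0.6] q1 -0.22 q6 -0.20
 turn 0.001 then shift [213.7   0.3   0.8] q6~ -0.20 or -0.20
 turn -3.141 then shift [213.7   0.8  -0.5] q6~ -3.34 or -3.34
```

Cover is where I left it. Grasp and lift.

>>> {"fn": "drive_tool", "kwargs": {
  "series": [
    [50,0,0,0,50],
    [60,0,0,0,40],
    [50,0,0,0,40],
    [30,0,0,0,40],
    [15,0,0,0,40],
    [8,0,0,0,40],
    [0,0,0,0,40],
    [0,0,0,0,0],
    [0,0,0,0,0],
    [0,0,0,0,0],
    [0,0,0,0,0],
    [-15,0,0,0,0],
    [-40,0,0,0,0],
    [-60,0,0,0,0],
    [-60,0,0,0,0],
    [-60,0,0,0,0],
    [-45,0,0,0,0],
    [-10,0,0,0,0],
    [0,0,0,0,0]
  ]
}}

```text
clock: 53.4
tool_pos: [0.5277, -0.1202, 0.3274]
tcp_rot: [-1.19, 1.221, 1.19]
ft_force: [0.1, -0.1, -3.4]
gripper_width: 0.0127
```

Run:
```python
from h import *
w,cam=snap('wrist','w27')
plan([.5105,.0312,.32],87.7)
```

```text
t 53.45 tcp [ 0.5275 -0.1202  0.3263] jaw yaw deg 88.5 xdir [-0.002  0.    -1.   ] w 13.1 F [ 0.  -0.5 -2.3] q1 -0.22 q6 -0.20
 turn 0.014 then shift [  6.4  23.1 150.6] q6~ 0.10 or -0.47
 turn -3.127 then shift [   6.2  -23.1 -150.6] q6~ -3.04 or -3.61
```

View pics/w27.png

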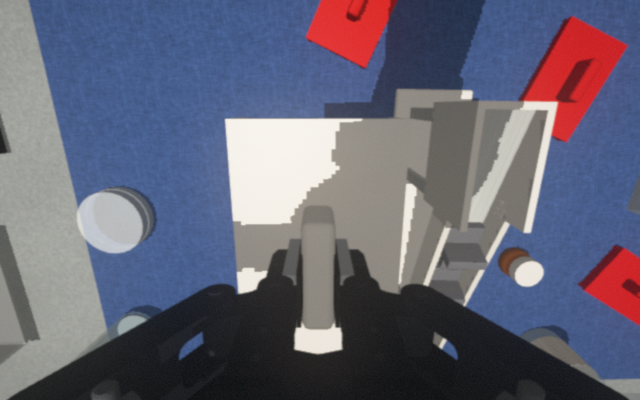

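>>> {"fn": "drive_tool", "kwargs": {
  "series": [
    [0,4,30,0.014,0],
    [0,6,40,0,0],
    [0,6,40,0,0],
    [0,6,30,0,0],
    [0,1.4,10.4,0,0],
    [0,0,0,0,0],
    [0,0,0,0,0]
  ]
}}

```text
clock: 54.32
tool_pos: [0.5099, 0.0302, 0.327]
tcp_rot: [-1.179, 1.229, 1.18]
ft_force: [0.7, -0.7, -1.4]
gripper_width: 0.0127
```

Run:
```python
from h import *
plan([.510,.031,.245],87.7)
```

```text
t 54.33 tcp [0.5099 0.0302 0.327 ] jaw yaw deg 87.7 xdir [-0.001 -0.    -1.   ] w 12.7 F [ 0.7 -0.7 -1.4] q1 0.06 q6 0.10
 turn -0.000 then shift [82.  -0.2  0.9] q6~ 0.10 or 0.10
 turn 3.141 then shift [82.   0.  -0.8] q6~ 3.24 or 3.24
```

>>> {"fn": "drive_tool", "kwargs": {
  "series": [
    [35,0,0.6,0,0],
    [30,0,0,0,0],
    [15,0,0,0,0],
    [8,0,0,0,0],
    [6,0,0,0,0],
    [4,0,0,0,0],
    [3,0,0,0,0],
    [0,0,0,0,0],
    [0,0,0,0,0]
  ]
}}

```text
clock: 55.45
tool_pos: [0.5099, 0.0316, 0.2268]
tcp_rot: [-1.18, 1.228, 1.18]
ft_force: [-0.0, -0.7, -2.2]
gripper_width: 0.0129
```

Run:
```python
from h import *
st()
s,_=snap('scene')
cv2.imwrite('pics/s28.png',cv2.resize(s[110:240,260:400],None,fx=4,fy=4,interpolation=cv2.INTER_CUBIC))
```

```text
t 55.45 tcp [0.5099 0.0316 0.2268] jaw yaw deg 87.7 xdir [ 0. -0. -1.] w 12.9 F [-0.  -0.7 -2.2] q1 0.06 q6 0.10
```

View pics/s28.png

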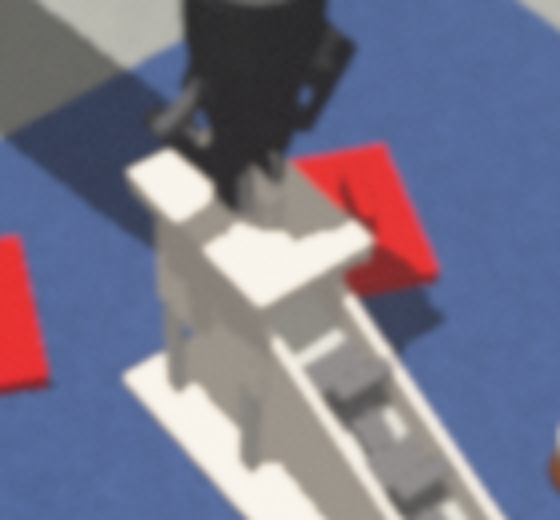

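>>> {"fn": "drive_tool", "kwargs": {
  "series": [
    [2,0,0,0,0],
    [1.5,0,0,0,0],
    [0,0,0,0,0],
    [0,0,0,0,30],
    [0,0,0,0,40],
    [0,0,0,0,40],
    [-10,0,0,0,40],
    [-30,0,0,0,50],
    [-50,0,0,0,60],
    [-50,0,0,0,60],
    [0,0,0,0,60],
    [0,0,0,0,60],
    [0,0,0,0,60]
  ]
}}

```text
clock: 57.12
tool_pos: [0.5096, 0.0316, 0.3619]
tcp_rot: [-1.179, 1.229, 1.181]
ft_force: [0.6, 0.4, -0.0]
gripper_width: 0.06
```

Run:
```python
from h import *
st()
w,cam=snap('wrist','w29'); s,_=snap('scene'); t,_=snap('top','t29')
cv2.imwrite('pics/c29.png',np.hstack([cv2.resize(w[80:280,230:410],(432,480),interpolation=cv2.INTER_CUBIC),cv2.resize(s[130:310,280:415],(360,480),interpolation=cv2.INTER_CUBIC)]))
```

```text
t 57.12 tcp [0.5096 0.0316 0.3619] jaw yaw deg 87.7 xdir [-0.002 -0.    -1.   ] w 60.0 F [ 0.6  0.4 -0. ] q1 0.06 q6 0.10
```

View pics/c29.png

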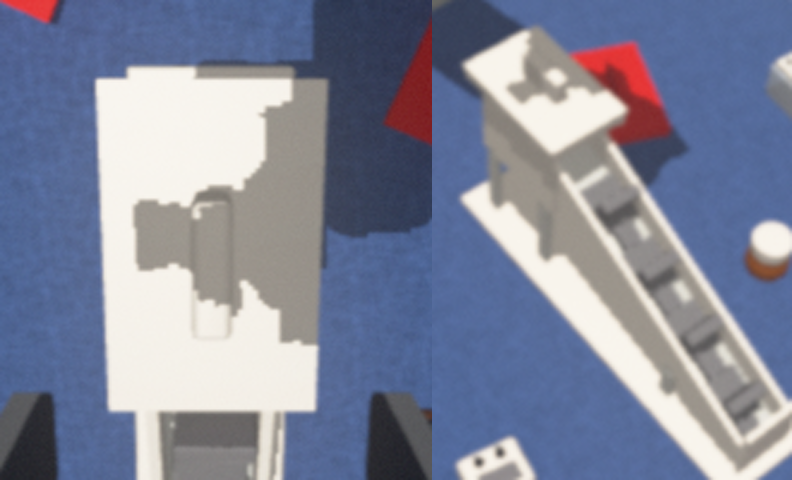

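View pics/t29.png

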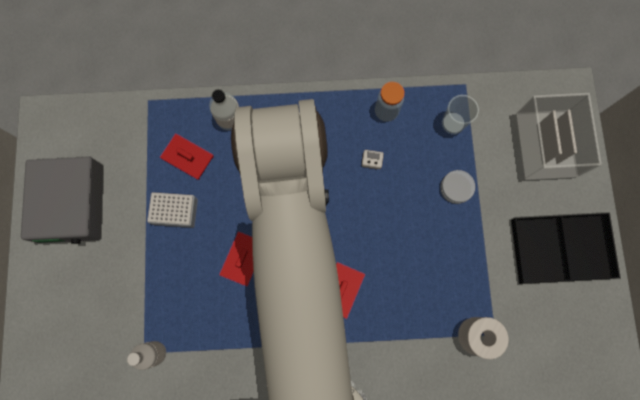

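Run:
```python
from h import *
cam=bot.camera_model('wrist')
f=lambda u,v,z=.2:ray(cam,230+u/2.4-.3,80+v/2.4-.3,z)
P=np.array([f(96,79),f(328,79),f(317,411),f(109,411)]);print(P.round(4),P.mean(0).round(4))
for a,b in((0,3),(1,2),(0,1),(3,2)):
    d=P[b]-P[a];print(np.linalg.norm(d).round(4),np.degrees(np.arctan2(d[1],d[0])).round(2))
bot.finish_job()
```

```text
[[ 0.4436 -0.0061  0.2   ]
 [ 0.4468  0.076   0.2   ]
 [ 0.5746  0.0719  0.2   ]
 [ 0.5714 -0.0109  0.2   ]] [0.5091 0.0327 0.2   ]
0.1279 -2.19
0.1279 -1.85
0.0821 87.79
0.0829 87.79
the job is handed in; nothing more can be done
```

I lifted the cover off and laid it on the bench, loaded all four grey clips into the chute, put the cover back on the hopper and handed the job in at about 57 s. `finish_job` gave no verdict, so success rests on my own checks below.

- **Clips:** three lay flat and one lay on its side. I tipped that one onto its base with the fingertips before picking it up. The first look before its grasp showed one flat clip had moved about 23 mm, so I measured it again.
- **Chute:** the last pictures show four clips in a row in the channel, fins up and noses downhill. I judged this by eye and did not measure each clip's angle.
- **Cover:** the plate's outline measured 128 x 82 mm at the height expected when seated. Its centre is about 1 to 2 mm from the hopper's centre and its angle matches the hopper's. The downward force just before release was only the cover's own weight.
- **Other lab things:** the tip box, dishes and timer look unmoved in the last top view. The vial was hidden by the arm there, but it stands upright in the last scene view. The gripper was empty and clear of everything at the end.

No check failed or disagreed beyond the 1 to 2 mm scatter expected from the cameras.

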